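# Height-check the heat sinks and sort them

### The job

Free the bench height gauge by drawing its lock pin out sideways and laying it in the open notch on the gauge's side, where it stays. Then check each heat sink on the plywood incoming board one at a time, the longest first and the shortest last: set it flat, fins up, on the gauge base under the foot, let go of it, press the knob down until the foot rests on the fins, keep it there for about a second to read the height, let the foot spring back, and lay the heat sink in the blue tray if it is 36 mm high or more, or on the black rework mat if it is lower. All must end lying flat, fins up, with none on top of another, and the other things on the bench are to be left where they are.

Things in the scene. Friction and masses are not known exactly. Their poses are not given: they have to be found in the camera images.
- gauge: bench height gauge, fixed. Origin on the bench straight below its foot; x from the open loading end to the column, y to the pin and notch side, z up. Flat steel base 20 mm high, x = -150 to 140 mm, y = -55 to 55: heat sinks lie on it along x; a back stop bar 18 mm high stands on it from x = 34. Column x = 102 to 138 (dial 165 mm high); its arm, 98 to 125 mm above the bench, 40 mm wide, reaches to x = -18
- foot (a joint): downward travel of the sprung foot, m: 0 at rest (up), at most 0.045. Height of what the foot stands on = 0.062 minus this value. The spring pushes up with 1.6 N at rest to 4.5 N at 35 mm travel, and lifts the foot when let go. With the lock pin in, the foot goes down only a few mm
- foot_face (a point): centre of the underside of the foot, a steel disc 24 mm across on a thin rod, 62 mm above the gauge base at rest. Slide one end of a heat sink under it from the gauge's -x end, gripping the heat sink 65 mm or more out at -x, so that the gripper clears foot, arm and knob; any part of the fins may be under the foot
- knob_top (a point): centre of the top of the black knob on the foot's rod, 210 mm above the bench at rest; knob 36 mm across, on a 40 mm collar. Press it straight down
- pin: lock pin: black handle 22 x 60 x 22 mm (60 along y), steel shaft 10 mm thick, 70 mm long from its -y end; origin at the handle's centre, z up; 0.1 kg. At first in a bored lug beside the knob (handle at gauge x 15, y 86 to 90, z 165 mm, axes as the gauge's), the shaft under the knob's collar; drawn 75 mm along the gauge's +y it leaves the lug (bore 11.6 mm, y = 24 to 54 mm)
- notch (a point): where the parked pin's handle centre belongs, axes as the gauge's (gauge x 15, y 166, z 61 mm), right below the handle when drawn out 80 mm. The handle rests on a ledge 16 mm wide, 50 mm long, top 11 mm below here; the shaft points to -y and lies in a 15 mm notch, open at the top, between cheeks 20 mm long centred 56 mm from here to -y, 11 mm higher than here
- sink_long: finned aluminium heat sink, a bar 160 mm long, 36 mm wide, fins standing up along its length; grip it across the 36 mm. Its height is NOT known beforehand (28 to 45 mm): the gauge tells. 0.14 to 0.35 kg. Origin at the centre of its underside, x along its length, z up through the fins. May be absent
- sink_mid: finned aluminium heat sink, a bar 135 mm long, 36 mm wide, fins standing up along its length; grip it across the 36 mm. Its height is NOT known beforehand (28 to 45 mm): the gauge tells. 0.14 to 0.35 kg. Origin at the centre of its underside, x along its length, z up through the fins. May be absent
- sink_short: finned aluminium heat sink, a bar 110 mm long, 36 mm wide, fins standing up along its length; grip it across the 36 mm. Its height is NOT known beforehand (28 to 45 mm): the gauge tells. 0.14 to 0.35 kg. Origin at the centre of its underside, x along its length, z up through the fins. May be absent
- incoming_mat: pale plywood board, 300 x 175 mm, 3 mm thick, fixed, on which the heat sinks lie at first, side by side across its long side. Origin at the centre of its underside, x along its 300 mm
- tray: shallow blue plastic tray, fixed, 210 (x) x 200 (y) mm outside, walls 5 mm thick and 14 mm high, floor 5 mm thick: for heat sinks 36 mm high or more. It takes several side by side, along its x. Origin at the centre of its underside
- rework_mat: black rubber mat, 190 (x) x 100 (y) mm, 3 mm thick, fixed: for heat sinks lower than 36 mm, along its x. Origin at the centre of its underside
- spool: bystander: steel-coloured spool standing on end, 64 mm across, 50 mm high; origin at the centre of its underside
- bottle: bystander: white bottle with black cap, 52 mm across, 110 mm high; origin at the centre of its underside
- screwdriver: bystander: screwdriver lying on the bench, 130 mm long
- brush: bystander: brush lying on the bench, 150 mm long
Things that resemble listed ones, but are neither listed nor needed, are in the scene too. Leave any pink or red look-alike of the sink_mid alone.

How it is judged:
By the outcome, as a careful person would: the job done as asked, in the order asked, and still so for the second after the job is handed in, with the robot touching nothing.
Of sink_long, sink_mid, sink_short only 2 to 3 are there at a start; the rules pass over those that are not, and their reading is None.
At some moment in a run one of sink_long, sink_mid, sink_short may be knocked a few centimetres aside while the robot is not near it.
Once in a run the grip may slacken for a moment while it holds something.
It also fails if it takes over 210 s, if anything falls off the work surface, if the arm or the gripper's body presses on something with over 40 N, if the wrist force passes 120 N, or if a joint passes its speed limit or range.

### The arm

A 6-joint arm with a two-finger parallel gripper is mounted at the origin on the work surface. World frame = base frame: x ahead of the robot, y to its left, z up, the work surface at z = 0. Lengths are in m, angles in rad, forces in N, time in s.
With the tool pointing down it reaches from about 0.3 to 0.75 m from the base axis. Payload 8.5 kg.
Tool frame: the origin (TCP) lies where the fingers leave the gripper's body, on its centre line; the fingertips stand 64 mm ahead of it and the grasp point (between the pads) lies 45 mm ahead of it (grasp_offset is the distance from the TCP to the grasp point, in m); z points along the fingers, x is the direction in which the jaws open and shut, and the axes are right-handed (so a half turn about z gives the same grasp; the last joint's range is limited). The gripper opens to 88 mm and grips with 3 to 60 N. Pads are 18 mm wide; open, the fingers measure 123 mm over their backs; the gripper's body (75 mm by 187 mm) begins 45 mm behind the grasp point.
Start: joints at [-1.517, 0.381, 1.297, -0, 1.464, -0.215], TCP at [0.146, -0.53, 0.303] pointing down, gripper open.
Joint ranges: [-3.11, 3.11], [-0.89, 2.33], [0.22, 2.48], [-1.42, 4.56], [0.17, 2.85], [-2.88, 2.88]. Speed limits (rad/s): [2.39, 2.39, 3.14, 3.14, 3.14, 3.14].

### API

Orientations are given as [roll, pitch, yaw] about the fixed x, y, z axes, in that order (R = Rz(yaw) Ry(pitch) Rx(roll)).
In Python, from workcell import observe, camera, camera_params, sign_off, grasp_offset gives the robot as it stands. The module is installed in compiled form; this text tells all that it offers.
- The arm moves only by the tool move_arm, never from a script. Its argument "motion" is a list of rows, each a list of 7 numbers: the gripper's target within -1 to 1 (fully open at 1, half-way at 0, shut at -1), then the shift along the tool's x, y, z in units of 30 mm (1.0 is 30 mm), then the turn, a rotation vector about the tool's x, y, z in units of 6 degrees (1.0 is 6 degrees). A call has 1 to 12 rows; each row is the pose to reach, as a shift and turn from the pose commanded when the call began, along the tool's axes at that moment; what a row does not reach only later rows make up. A row lasts 1/12 s, in which the tool goes at most 41.7 mm and 7.16 degrees, less where a joint would pass 70% of its speed; a pose out of reach is approached as far as the arm can. A call with a gripper value outside its range is refused whole. The fingers move at their own pace and stop on an object; "squeeze" is the grip in N (left out, the last holds). Time passes only in rows, so rows that repeat a pose let the fingers close. It gives the time, the measured TCP pose, the force and the opening at its end, in the units of the state.
- observe(): the state, without advancing time (a new reading comes with each control period).
- camera(name): name is "scene" or "top" or "wrist"; returns the picture (384x512x3 uint8, red, green, blue); there is no depth.
- camera_params(name): a dict with "camera_matrix" (3x3 intrinsics, pixels), "cam_to_world" (4x4, takes a point from camera to world coordinates). Camera axes: x right, y down, z forward; pixel columns grow to the right and rows downward; lengths in m; the calibration is good to about 2 mm. A picture is of the moment at which its call begins: read the wrist's pose just before it. camera_params takes no time and is no camera call; for the wrist camera it gives the pose at the moment of the call.
- sign_off(): hands the job in, once; it reports no verdict.
The state is a dict: "clock": time; "q": joint angles; "joint_velocities": joint speeds; "joint_torque": joint torques, N m; "eef_pos": TCP position; "orientation": TCP orientation; "ft_force": force on the tool from outside, world axes, zero at the start; "torque": the same for the moment, N m; "grip_width": finger opening in m.
Only numpy, scipy, OpenCV 4.12 (cv2) and the standard library are available. Lean on these libraries where they do the work, as an engineer would, in place of code of your own. Each camera call takes 0.05 s, during which the arm holds its last target.

## Working session

There is one attempt and no reset: what is moved stays moved. The work goes in short steps, Python scripts to look and compute and a tool call to move; the robot and the scene stay as the last step left them, time stands still between calls to the robot, and variables do not carry over. Pictures are saved under pics/ and viewed, and the job is handed in when it is done.

Besides the shell and the picture viewer there is one more tool, called by a JSON object that holds its "op" and its "data", one argument or row to a line. move_arm: Moves the arm, as the interface text tells. Its arguments: {"type":"object","properties":{"motion":{"type":"array"},"squeeze":{"type":"number"}},"required":["motion"]}

```bash
mkdir -p pics
cat > h.py <<'E'
import numpy as np, cv2
from workcell import *
def snap(name,fn):
    p=camera_params(name); im=camera(name); cv2.imwrite('pics/'+fn,im[:,:,::-1]); return im,p
E
python3 - <<'E'
from h import *
print(observe())
for n in ['scene','top','wrist']:
    im,p=snap(n,n+'0.png'); print(n,np.round(p['camera_matrix'],1).tolist(),np.round(p['cam_to_world'],4).tolist())
print(grasp_offset)
E
```

```text
{'clock': 0.0, 'q': array([-1.51727727e+00,  3.81196065e-01,  1.29826551e+00,  2.51974097e-05,
        1.46360670e+00, -2.15279092e-01]), 'joint_velocities': array([ 2.40896170e-03, -3.87989642e-04, -1.19139916e-03,  5.09755116e-04,
        1.88392994e-05, -5.39831455e-04]), 'joint_torque': array([ 2.19593094e-04, -4.37936854e+01, -2.24559134e+01,  7.13642850e-02,
        3.50987236e-02, -6.90380489e-05]), 'eef_pos': array([ 0.14606798, -0.53004887,  0.30213607]), 'orientation': array([-3.14125296e+00,  1.43620508e-03, -1.30200065e+00]), 'ft_force': array([-0.31360444,  0.51395382, -0.8336173 ]), 'torque': array([0.00082082, 0.03534602, 0.00487084]), 'grip_width': 0.08796803535108388}
scene [[479.2, 0.0, 244.8], [0.0, 479.2, 193.1], [0.0, 0.0, 1.0]] [[-0.5751, 0.5098, -0.6398, 1.4203], [0.8181, 0.3624, -0.4466, 0.5209], [0.0042, -0.7802, -0.6255, 1.0572], [0.0, 0.0, 0.0, 1.0]]
top [[454.3, 0.0, 249.7], [0.0, 454.3, 196.1], [0.0, 0.0, 1.0]] [[0.0121, -0.9897, 0.1425, 0.2051], [-0.9999, -0.0103, 0.0133, -0.152], [-0.0117, -0.1427, -0.9897, 1.9494], [0.0, 0.0, 0.0, 1.0]]
wrist [[294.2, 0.0, 246.7], [0.0, 294.2, 192.5], [0.0, 0.0, 1.0]] [[0.2642, -0.9305, -0.2536, 0.2123], [-0.9645, -0.255, -0.0689, -0.5124], [-0.0006, 0.2628, -0.9648, 0.3833], [0.0, 0.0, 0.0, 1.0]]
0.0453
```

View pics/scene0.png

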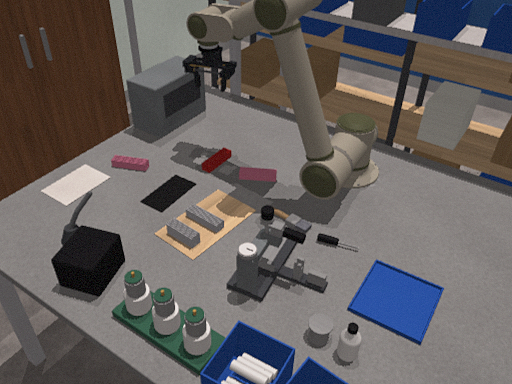

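View pics/top0.png

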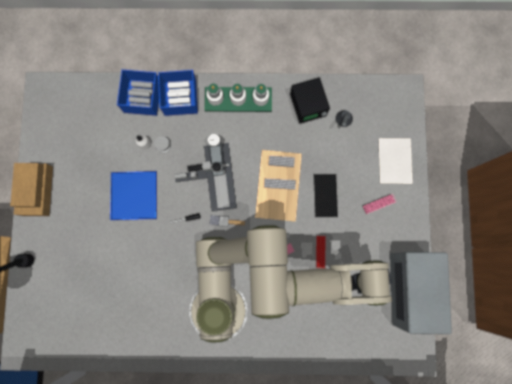

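View pics/wrist0.png

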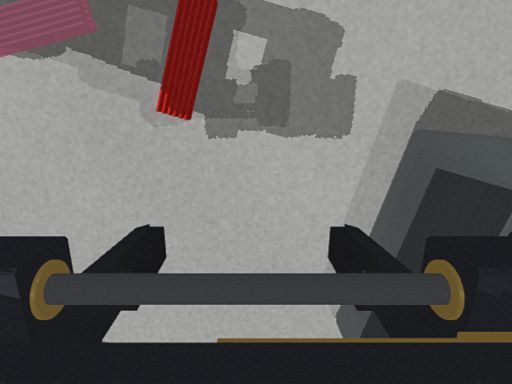

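Scene and top both show two sinks on the plywood (top ≈(281,160) and (279,184)), the gauge at about (218,175) with its dial at (213,140), the tray at (134,195) and the black mat at (325,195). I'll enlarge these areas.

```bash
cat >> h.py <<'E'
def ray(p,uv,z):
    K=p['camera_matrix'];T=p['cam_to_world']
    d=T[:3,:3]@np.linalg.inv(K)@np.array([uv[0],uv[1],1.]); o=T[:3,3]
    return o+d*(z-o[2])/d[2]
def proj(p,X):
    T=p['cam_to_world'];c=T[:3,:3].T@(np.array(X)-T[:3,3]);u=p['camera_matrix']@c;return u[:2]/u[2]
def tri(p1,u1,p2,u2):
    A=[];b=[]
    for p,u in((p1,u1),(p2,u2)):
        T=p['cam_to_world'];d=T[:3,:3]@np.linalg.inv(p['camera_matrix'])@np.array([u[0],u[1],1.]);d/=np.linalg.norm(d)
        M=np.eye(3)-np.outer(d,d);A.append(M);b.append(M@T[:3,3])
    return np.linalg.lstsq(np.vstack(A),np.hstack(b),rcond=None)[0]
E
python3 - <<'E'
from h import *
t=cv2.imread('pics/top0.png');s=cv2.imread('pics/scene0.png')
cv2.imwrite('pics/topc.png',cv2.resize(t[125:235,100:350],None,fx=3.2,fy=3.2,interpolation=cv2.INTER_CUBIC))
cv2.imwrite('pics/scenec.png',cv2.resize(s[170:320,140:360],None,fx=3.5,fy=3.5,interpolation=cv2.INTER_CUBIC))
E
```

```text
(no output)
```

View pics/topc.png

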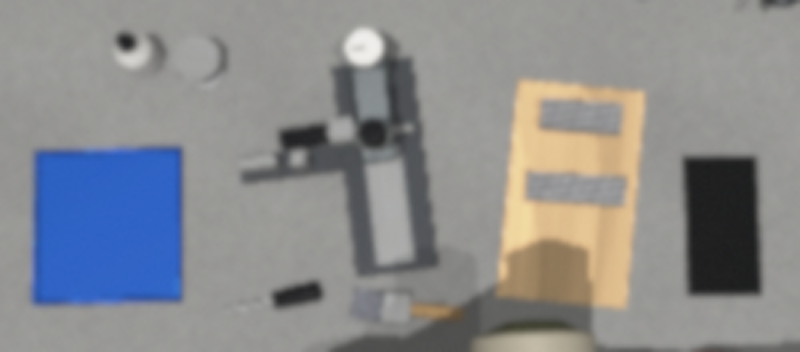

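View pics/scenec.png

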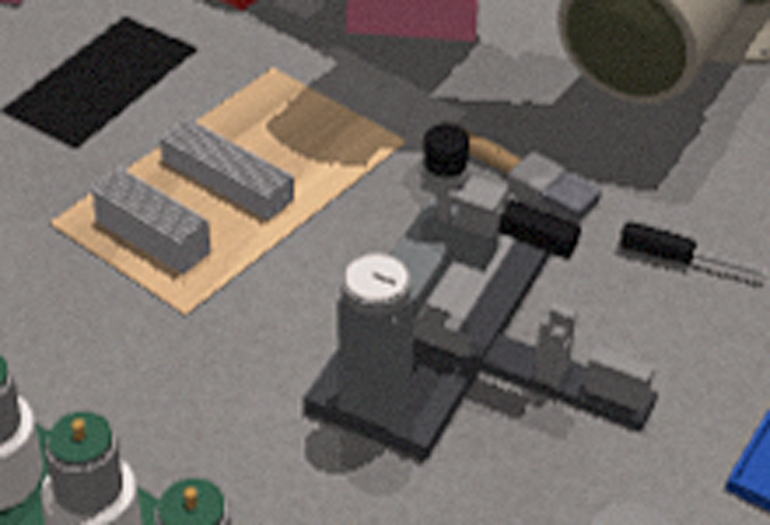

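Run:
```python
from h import *
p=camera_params('top');ps=camera_params('scene')
def T(x,y,z): return ray(p,(99.66+x/3.2,124.66+y/3.2),z)[:2]
def S(x,y,z): return ray(ps,(139.64+x/3.5,169.64+y/3.5),z)[:2]
for n,l,z in [('base',[(358,273),(437,265),(411,57),(333,67)],.02),('tray',[(34,151),(182,148),(182,301),(33,303)],.014),('mat',[(684,157),(756,156),(761,294),(688,295)],.003),('board',[(518,79),(646,91),(629,308),(498,295)],.003),('sinkA',[(541,98),(623,103),(618,135),(538,131)],.037),('sinkB',[(527,171),(628,177),(624,207),(525,200)],.037)]:
    P=np.array([T(x,y,z) for x,y in l]);print(n,np.round(P,4).tolist(),'c',np.round(P.mean(0),4))
    d=np.roll(P,-1,0)-P;print(np.round(np.linalg.norm(d,axis=1),3),np.round(np.degrees(np.arctan2(d[:,1],d[:,0])),1))
# scene: sinks bottom edges
for n,l in [('A',[(95,222),(178,277),(210,250)]),('B',[(163,165),(267,221),(293,198)])]:
    P=np.array([S(x,y,.003) for x,y in l]);print(n,np.round(P,3).tolist(),np.linalg.norm(P[1]-P[0]),np.linalg.norm(P[2]-P[1]))
K=tri(p,(99.66+374/3.2,124.66+132/3.2),ps,(139.64+446/3.5,169.64+135/3.5));print('knob',K)
K=tri(p,(99.66+364/3.2,124.66+47/3.2),ps,(139.64+377/3.5,169.64+278/3.5));print('dial',K)
```

```text
base [[0.4213, 0.0364], [0.4332, -0.0691], [0.7186, -0.0289], [0.7037, 0.0773]] c [0.5692 0.0039]
[0.106 0.288 0.107 0.285] [ -83.6    8.    98.  -171.7]
tray [[0.5842, 0.4822], [0.5903, 0.2805], [0.3818, 0.2719], [0.3769, 0.472]] c [0.4833 0.3767]
[0.202 0.209 0.2   0.208] [ -88.3 -177.6   91.4    2.8]
mat [[0.5867, -0.4021], [0.589, -0.4998], [0.4007, -0.5037], [0.3983, -0.4059]] c [ 0.4937 -0.4529]
[0.098 0.188 0.098 0.188] [ -88.6 -178.8   91.4    1.2]
board [[0.6934, -0.1754], [0.6782, -0.3508], [0.38, -0.3268], [0.3955, -0.151]] c [ 0.5368 -0.251 ]
[0.176 0.299 0.176 0.299] [-95.  175.4  84.9  -4.7]
sinkA [[0.659, -0.2062], [0.6531, -0.3164], [0.6092, -0.3096], [0.6136, -0.2024]] c [ 0.6337 -0.2587]
[0.11  0.044 0.107 0.046] [-93.  171.2  87.6  -4.7]
sinkB [[0.5589, -0.1881], [0.5521, -0.3229], [0.5116, -0.3175], [0.5197, -0.1857]] c [ 0.5356 -0.2535]
[0.135 0.041 0.132 0.039] [-92.9 172.4  86.5  -3.5]
A [[0.652, -0.317], [0.662, -0.21], [0.62, -0.209]] 0.10716218987283206 0.042356867522220454
B [[0.557, -0.318], [0.561, -0.19], [0.522, -0.19]] 0.12731094523572667 0.0382929118721724
knob [0.57308364 0.00297253 0.21029973]
dial [0.69281827 0.0219512  0.16325502]
```

Two sinks are present: the nearer is 135 mm (mid) and the farther is 110 mm (short). Nothing of length 160 mm is on the board. Gauge origin is about (0.574, 0.004) with yaw about 8.3°. I'm moving over the pin for a closer look.

```bash
cat >> h.py <<'E'
from scipy.spatial.transform import Rotation as Rn
def plan(x,y,z,yawdeg):
    """z is TCP z; prints shift units, turn units to tool-down pose"""
    o=observe();R0=Rn.from_euler('xyz',o['orientation']);R1=Rn.from_euler('xyz',[np.pi,0,np.radians(yawdeg)])
    d=R0.inv().apply(np.array([x,y,z])-o['eef_pos'])/.03
    r=np.degrees((R0.inv()*R1).as_rotvec())/6
    print('t',round(o['clock'],2),'shift',np.round(d,3),'turn',np.round(r,3),'len',np.linalg.norm(d)*.03)
E
python3 -c "
from h import *
plan(.56,.09,.36,8.3)"
```

```text
t 0.15 shift [-16.267 -18.792  -1.902] turn [-8.0000e-03  6.0000e-03 -1.3817e+01] len 0.7478119655106829
```

{"op": "move_arm", "data": {
  "motion": [
    [1,-16.27,-18.79,-1.9,0,0,-13.8],
    [1,-16.27,-18.79,-1.9,0,0,-13.8],
    [1,-16.27,-18.79,-1.9,0,0,-13.8],
    [1,-16.27,-18.79,-1.9,0,0,-13.8],
    [1,-16.27,-18.79,-1.9,0,0,-13.8],
    [1,-16.27,-18.79,-1.9,0,0,-13.8],
    [1,-16.27,-18.79,-1.9,0,0,-13.8],
    [1,-16.27,-18.79,-1.9,0,0,-13.8],
    [1,-16.27,-18.79,-1.9,0,0,-13.8],
    [1,-16.27,-18.79,-1.9,0,0,-13.8],
    [1,-16.27,-18.79,-1.9,0,0,-13.8],
    [1,-16.27,-18.79,-1.9,0,0,-13.8]
  ]
}}

```text
clock: 1.15
eef_pos: [0.4233, -0.1134, 0.3411]
orientation: [3.141, -0.0, 0.149]
ft_force: [0.1, -0.6, 0.9]
grip_width: 0.0879
```

```bash
python3 -c "
from h import *
plan(.56,.09,.36,8.3)"
```

```text
t 1.15 shift [ 5.514 -6.027 -0.631] turn [ 0.001 -0.001  0.044] len 0.2457964556440446
```

{"op": "move_arm", "data": {
  "motion": [
    [1,5.5,-6,-0.63,0,0,0],
    [1,5.5,-6,-0.63,0,0,0],
    [1,5.5,-6,-0.63,0,0,0],
    [1,5.5,-6,-0.63,0,0,0],
    [1,5.5,-6,-0.63,0,0,0],
    [1,5.5,-6,-0.63,0,0,0],
    [1,5.5,-6,-0.63,0,0,0],
    [1,5.5,-6,-0.63,0,0,0],
    [1,5.5,-6,-0.63,0,0,0]
  ]
}}

```text
clock: 1.9
eef_pos: [0.5601, 0.0858, 0.3593]
orientation: [3.142, 0.001, 0.143]
ft_force: [0.2, -0.1, -0.0]
grip_width: 0.088
```

```bash
python3 -c "
from h import *
im,p=snap('wrist','w1.png'); np.save('w1.npy',p,allow_pickle=True)
plan(.56,.09,.36,8.3)"
```

```text
t 1.95 shift [ 0.023 -0.153 -0.013] turn [ 0.001  0.006 -0.025] len 0.004652263408335214
```

View pics/w1.png

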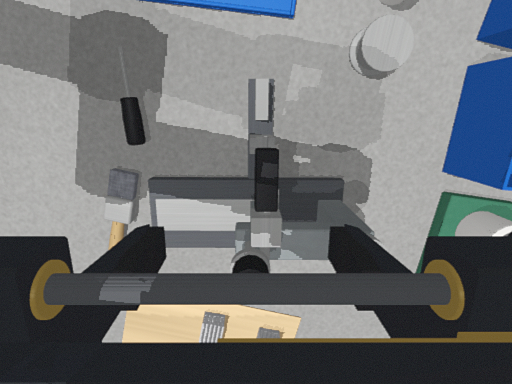

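The wrist view shows the black handle at (254–279, 149–212), the ledge and notch bracket at (250–274, 79–150), and the base edge along row ~178.

Run:
```python
from h import *
im=cv2.imread('pics/w1.png')
cv2.imwrite('pics/w1c.png',cv2.resize(im[70:240,140:360],None,fx=3.5,fy=3.5,interpolation=cv2.INTER_CUBIC))
```

```text
(no output)
```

View pics/w1c.png

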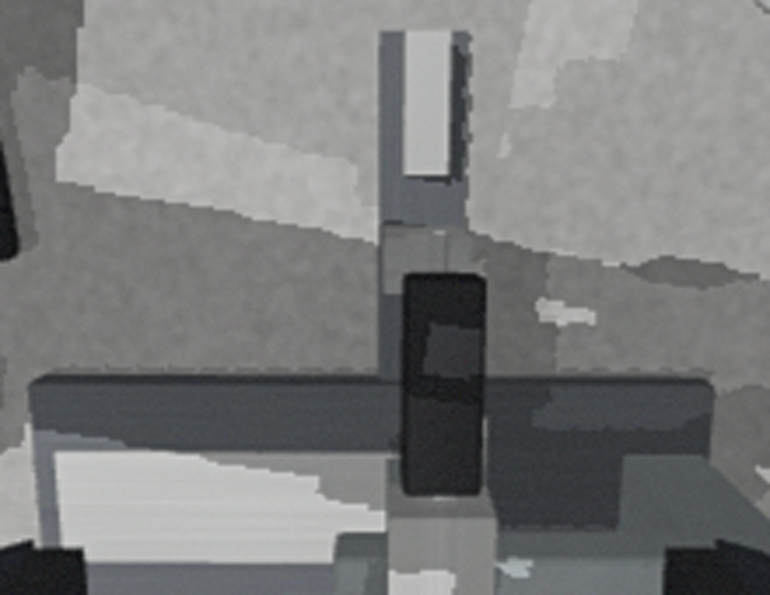

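Run:
```python
from h import *
p=np.load('w1.npy',allow_pickle=True).item()
W=lambda x,y,z: ray(p,(139.64+x/3.5,69.64+y/3.5),z)[:2]
def box(n,l,z):
    P=np.array([W(x,y,z) for x,y in l]);d=np.roll(P,-1,0)-P
    print(n,np.round(P,4).tolist(),P.mean(0).round(4),np.linalg.norm(d,axis=1).round(4),np.degrees(np.arctan2(d[:,1],d[:,0])).round(1))
    return P
box('handle',[(404,274),(486,276),(481,494),(402,494)],.176)
box('ledge',[(404,30),(450,32),(449,176),(403,174)],.05)
box('baseedge',[(35,384),(709,381)],.02)
G=lambda o,yaw,q:(np.array(o)+[[np.cos(yaw),-np.sin(yaw)],[np.sin(yaw),np.cos(yaw)]]@np.array(q))
for yw in (8,8.3,8.6):
    print(yw,G((.574,.004),np.radians(yw),(.015,.088)),G((.574,.004),np.radians(yw),(.015,.166)),G((.574,.004),np.radians(yw),(-.15,.055)),G((.574,.004),np.radians(yw),(.14,.055)))
```

```text
handle [[0.5633, 0.1228], [0.5842, 0.1252], [0.5928, 0.0671], [0.5716, 0.064]] [0.578  0.0948] [0.021  0.0588 0.0214 0.0593] [   6.7  -81.6 -171.9   98. ]
ledge [[0.556, 0.194], [0.5723, 0.1956], [0.5799, 0.1465], [0.5631, 0.1448]] [0.5678 0.1702] [0.0164 0.0497 0.017  0.0497] [   5.8  -81.2 -174.3   98.1]
baseedge [[0.4242, 0.0381], [0.703, 0.0793]] [0.5636 0.0587] [0.2818 0.2818] [   8.4 -171.6]
8 [0.57660679 0.09323119] [0.56575129 0.1704721 ] [0.41780527 0.03758878] [0.70498301 0.07794898]
8.3 [0.57613954 0.09324361] [0.56487976 0.17042662] [0.41763154 0.03677049] [0.70459402 0.07863379]
8.6 [0.57567224 0.09325359] [0.56400848 0.17037659] [0.4174621 0.0359513] [0.70420145 0.07931655]
```

```bash
cat >> h.py <<'E'
O=np.array([.5763,.0045]);YG=8.2
def g2w(x,y):
    a=np.radians(YG);return O+np.array([[np.cos(a),-np.sin(a)],[np.sin(a),np.cos(a)]])@np.array([x,y])
def w2g(w):
    a=np.radians(YG);return np.array([[np.cos(a),np.sin(a)],[-np.sin(a),np.cos(a)]])@(np.array(w)[:2]-O)
E
python3 -c "
from h import *
plan(.578,.0948,.2105,8.2)"
```

```text
t 1.95 shift [ 0.643 -0.226  4.97 ] turn [ 0.001  0.006 -0.008] len 0.15049479676533994
```

{"op": "move_arm", "data": {
  "motion": [
    [1,0.64,-0.23,1.2,0,0,0],
    [1,0.64,-0.23,2.3,0,0,0],
    [1,0.64,-0.23,3.3,0,0,0],
    [1,0.64,-0.23,4.2,0,0,0],
    [1,0.64,-0.23,4.8,0,0,0],
    [1,0.64,-0.23,4.97,0,0,0],
    [1,0.64,-0.23,4.97,0,0,0],
    [1,0.64,-0.23,4.97,0,0,0]
  ]
}}

```text
clock: 2.62
eef_pos: [0.5787, 0.095, 0.212]
orientation: [3.141, -0.002, 0.142]
ft_force: [-0.8, -0.8, 0.5]
grip_width: 0.0883
```

```bash
python3 -c "
from h import *
plan(.578,.0948,.2105,8.2)"
```

```text
t 2.62 shift [-0.023  0.004  0.048] turn [ 0.003 -0.016 -0.01 ] len 0.0016164526548353678
```

Close gently.

{"op": "move_arm", "data": {
  "motion": [
    [-0.2,0,0,0.03,0,0,0],
    [-0.6,0,0,0.03,0,0,0],
    [-0.6,0,0,0.03,0,0,0],
    [-0.6,0,0,0.03,0,0,0],
    [-0.6,0,0,0.03,0,0,0],
    [-1,0,0,0.03,0,0,0],
    [-1,0,0,0.03,0,0,0]
  ],
  "squeeze": 15
}}

```text
clock: 3.2
eef_pos: [0.5784, 0.0958, 0.2098]
orientation: [-3.142, -0.0, 0.143]
ft_force: [-0.5, -0.7, -0.8]
grip_width: 0.0431
```

{"op": "move_arm", "data": {
  "motion": [
    [-1,0,0,0,0,0,0],
    [-1,0,0,0,0,0,0],
    [-1,0,0,0,0,0,0],
    [-1,0,0,0,0,0,0],
    [-1,0,0,0,0,0,0],
    [-1,0,0,0,0,0,0]
  ],
  "squeeze": 25
}}

```text
clock: 3.7
eef_pos: [0.5784, 0.0958, 0.2098]
orientation: [-3.142, 0.0, 0.143]
ft_force: [-0.1, -0.2, -0.2]
grip_width: 0.0218
```

{"op": "move_arm", "data": {
  "motion": [
    [-1,0,-0.3,0,0,0,0],
    [-1,0,-0.6,0,0,0,0],
    [-1,0,-0.9,0,0,0,0],
    [-1,0,-1.2,0,0,0,0]
  ]
}}

```text
clock: 4.03
eef_pos: [0.5729, 0.1325, 0.2094]
orientation: [-3.141, 0.001, 0.143]
ft_force: [0.3, -0.6, -3.2]
grip_width: 0.0215
```

{"op": "move_arm", "data": {
  "motion": [
    [-1,0,-0.3,0,0,0,0],
    [-1,0,-0.6,0,0,0,0],
    [-1,0,-0.9,0,0,0,0],
    [-1,0,-1.2,0,0,0,0],
    [-1,0,-1.45,0,0,0,0],
    [-1,0,-1.45,0,0,0,0]
  ]
}}

```text
clock: 4.53
eef_pos: [0.5668, 0.176, 0.21]
orientation: [-3.141, -0.001, 0.145]
ft_force: [-0.3, 0.1, -1.5]
grip_width: 0.0217
```

Run:
```python
from h import *
im,p=snap('wrist','w2.png'); np.save('w2.npy',p,allow_pickle=True)
print(w2g(observe()['eef_pos'][:2]))
plan(*g2w(.015,.167),.2098,8.2)
```

```text
[0.01512057 0.17036465]
t 4.58 shift [-0.004  0.112  0.006] turn [ 0.    -0.005  0.012] len 0.00337106250534713
```

View pics/w2.png

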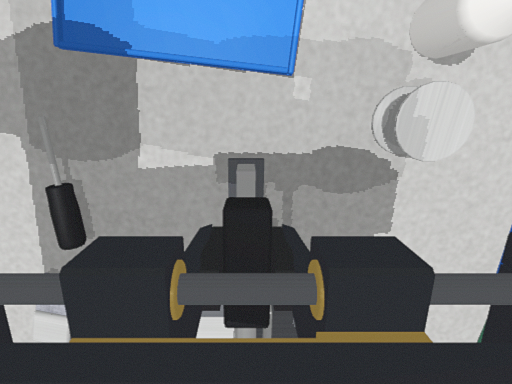

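Handle centred over the ledge (both at column ~247), so I'm lowering it.

{"op": "move_arm", "data": {
  "motion": [
    [-1,0,0.08,0.5,0,0,0],
    [-1,0,0.08,1.1,0,0,0],
    [-1,0,0.08,1.7,0,0,0],
    [-1,0,0.08,2.2,0,0,0],
    [-1,0,0.08,2.6,0,0,0],
    [-1,0,0.08,2.9,0,0,0],
    [-1,0,0.08,3.1,0,0,0],
    [-1,0,0.08,3.1,0,0,0]
  ]
}}

```text
clock: 5.25
eef_pos: [0.5672, 0.1718, 0.1158]
orientation: [-3.142, 0.002, 0.143]
ft_force: [0.1, 0.1, -1.5]
grip_width: 0.0217
```

Run:
```python
from h import *
im,p=snap('scene','s2.png')
cv2.imwrite('pics/s2c.png',cv2.resize(im[170:320,200:400,::-1],None,fx=3.5,fy=3.5,interpolation=cv2.INTER_CUBIC))
print(w2g(observe()['eef_pos'][:2]))
```

```text
[0.01516285 0.16695643]
```

View pics/s2c.png

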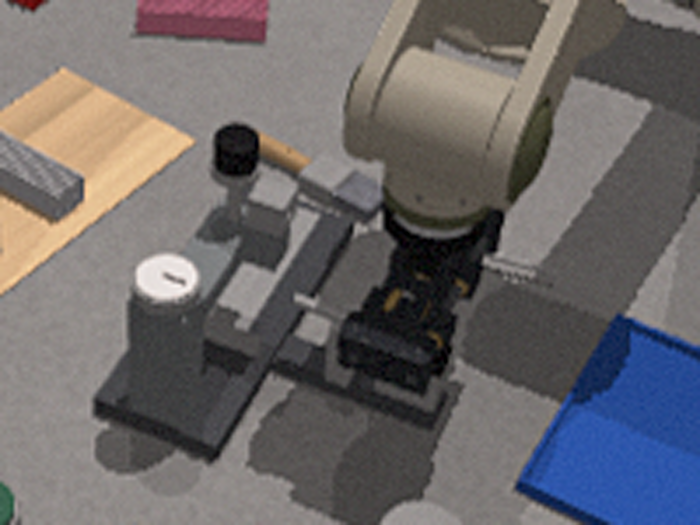

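The shaft is entering between the cheeks. Lowering the remaining ~9 mm.

{"op": "move_arm", "data": {
  "motion": [
    [-1,0,0,0.1,0,0,0],
    [-1,0,0,0.2,0,0,0],
    [-1,0,0,0.3,0,0,0],
    [-1,0,0,0.3,0,0,0]
  ]
}}

```text
clock: 5.63
eef_pos: [0.5679, 0.1719, 0.1087]
orientation: [3.141, -0.002, 0.143]
ft_force: [-0.4, -0.8, 5.9]
grip_width: 0.0218
```

{"op": "move_arm", "data": {
  "motion": [
    [-0.3,0,0,0.2,0,0,0],
    [0.2,0,0,0.2,0,0,0],
    [0.5,0,0,0.2,0,0,0],
    [1,0,0,0.2,0,0,0],
    [1,0,0,0,0,0,0],
    [1,0,0,-0.6,0,0,0],
    [1,0,0,-1.6,0,0,0],
    [1,0,0,-2.6,0,0,0],
    [1,0,0,-3.6,0,0,0],
    [1,0,0,-4.5,0,0,0],
    [1,0,0,-5,0,0,0]
  ]
}}

```text
clock: 6.55
eef_pos: [0.5677, 0.1722, 0.2619]
orientation: [3.141, -0.005, 0.143]
ft_force: [-0.9, 0.8, -0.2]
grip_width: 0.0878
```

Run:
```python
from h import *
im,p=snap('scene','s3.png')
cv2.imwrite('pics/s3c.png',cv2.resize(im[170:320,200:400,::-1],None,fx=3.5,fy=3.5,interpolation=cv2.INTER_CUBIC))
im,p=snap('wrist','w3.png'); np.save('w3.npy',p,allow_pickle=True)
plan(.56,-.2,.36,-3.5)
```

```text
t 6.65 shift [-2.013 12.243 -3.309] turn [-0.004 -0.059  1.951] len 0.38522222113044857
```

View pics/s3c.png

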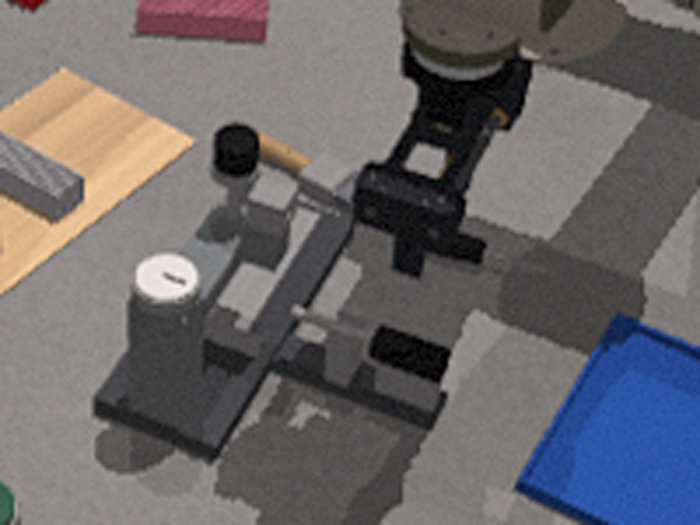

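View pics/w3.png

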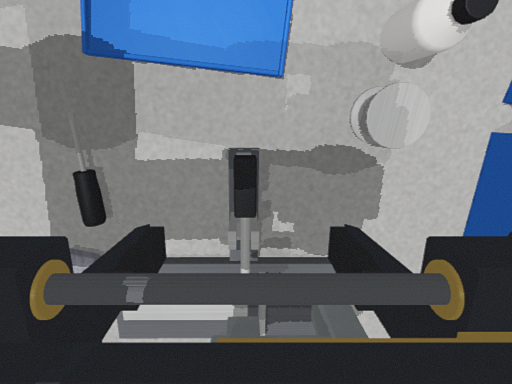

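The pin lies parked: handle on the ledge at (245,185) in the wrist view, shaft between the cheeks. Next I look at the sinks from above.

```bash
python3 -c "
from h import *
plan(.58,-.25,.36,-3.5)"
```

```text
t 6.65 shift [-1.591 13.987 -3.306] turn [-0.004 -0.059  1.951] len 0.433818275523814
```

{"op": "move_arm", "data": {
  "motion": [
    [1,0,0,-1.2,0,0,0],
    [1,0,0.4,-2.4,0,0,0.2],
    [1,-0.2,1.6,-3.3,0,-0.06,0.4],
    [1,-0.4,2.9,-3.3,0,-0.06,0.6],
    [1,-0.5,4.2,-3.3,0,-0.06,0.9],
    [1,-0.7,5.5,-3.3,0,-0.06,1.2],
    [1,-0.9,6.8,-3.3,0,-0.06,1.5],
    [1,-1.1,8.1,-3.3,0,-0.06,1.9],
    [1,-1.2,9.4,-3.3,0,-0.06,1.95],
    [1,-1.3,10.7,-3.3,0,-0.06,1.95],
    [1,-1.45,12,-3.3,0,-0.06,1.95],
    [1,-1.59,13.2,-3.3,0,-0.06,1.95]
  ]
}}

```text
clock: 7.65
eef_pos: [0.5763, -0.2289, 0.3551]
orientation: [-3.141, 0.008, -0.062]
ft_force: [-0.0, 0.4, 0.0]
grip_width: 0.088
```

{"op": "move_arm", "data": {
  "motion": [
    [1,0,0.4,0,0,0,0],
    [1,0,0.8,0,0,0,0],
    [1,0,0.8,0,0,0,0],
    [1,0,0.8,0,0,0,0]
  ]
}}

```text
clock: 7.98
eef_pos: [0.5753, -0.2498, 0.3563]
orientation: [-3.141, 0.007, -0.061]
ft_force: [-0.0, 0.5, 0.5]
grip_width: 0.0877
```

Run:
```python
from h import *
im,p=snap('wrist','w4.png'); np.save('w4.npy',p,allow_pickle=True)
plan(.58,-.25,.36,-3.5)
```

```text
t 8.03 shift [ 0.154  0.016 -0.111] turn [0.001 0.061 0.013] len 0.00572797116138203
```

View pics/w4.png

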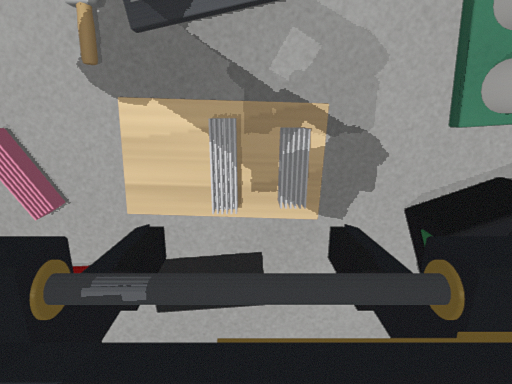

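Mid sink is at (210–238, 115–212) and short at (278–312, 127–209), both fins up. Enlarging for corners.

Run:
```python
from h import *
im=cv2.imread('pics/w4.png')
cv2.imwrite('pics/w4c.png',cv2.resize(im[90:230,190:330],None,fx=4.2,fy=4.2,interpolation=cv2.INTER_CUBIC))
```

```text
(no output)
```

View pics/w4c.png

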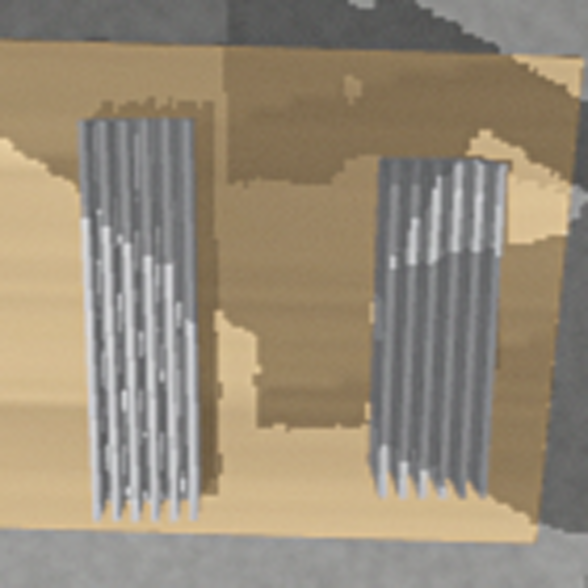

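Run:
```python
from h import *
p=np.load('w4.npy',allow_pickle=True).item()
def box(n,l,z):
    P=np.array([ray(p,(189.62+x/4.2,89.62+y/4.2),z)[:2] for x,y in l]);d=np.roll(P,-1,0)-P
    print(n,z,np.round(P,4).tolist(),P.mean(0).round(4),np.linalg.norm(d,axis=1).round(4),np.degrees(np.arctan2(d[:,1],d[:,0])).round(1))
for z in (.033,.04,.046):
    box('mid',[(79,119),(192,119),(199,520),(94,521)],z)
    box('short',[(380,157),(506,163),(489,496),(376,496)],z)
```

```text
mid 0.033 [[0.5271, -0.1869], [0.5629, -0.1891], [0.5556, -0.3235], [0.5193, -0.3217]] [ 0.5412 -0.2553] [0.0359 0.1346 0.0364 0.135 ] [ -3.6 -93.1 177.2  86.7]
short 0.033 [[0.6221, -0.2046], [0.6622, -0.209], [0.6558, -0.3208], [0.617, -0.3185]] [ 0.6393 -0.2632] [0.0404 0.112  0.0388 0.114 ] [ -6.2 -93.3 176.6  87.5]
mid 0.04 [[0.528, -0.1869], [0.5633, -0.189], [0.5561, -0.3211], [0.5204, -0.3193]] [ 0.5419 -0.2541] [0.0353 0.1323 0.0358 0.1327] [ -3.6 -93.1 177.2  86.7]
short 0.04 [[0.6214, -0.2042], [0.6608, -0.2085], [0.6545, -0.3184], [0.6164, -0.3161]] [ 0.6383 -0.2618] [0.0397 0.1101 0.0381 0.112 ] [ -6.2 -93.3 176.6  87.5]
mid 0.046 [[0.5288, -0.1868], [0.5635, -0.1889], [0.5565, -0.319], [0.5213, -0.3173]] [ 0.5425 -0.253 ] [0.0347 0.1303 0.0352 0.1307] [ -3.6 -93.1 177.2  86.7]
short 0.046 [[0.6208, -0.2039], [0.6596, -0.2081], [0.6534, -0.3164], [0.6159, -0.3141]] [ 0.6374 -0.2606] [0.0391 0.1084 0.0376 0.1103] [ -6.2 -93.3 176.6  87.5]
```

Run:
```python
from h import *
plan(.5425,-.230,.071,-3.2)
```

```text
t 8.03 shift [-1.071 -0.576  9.53 ] turn [ 0.001  0.061 -0.037] len 0.2882250003304551
```

{"op": "move_arm", "data": {
  "motion": [
    [0.8,-0.7,-0.4,1.3,0,0.06,-0.04],
    [0.6,-1.07,-0.58,2.6,0,0.06,-0.04],
    [0.6,-1.07,-0.58,3.9,0,0.06,-0.04],
    [0.6,-1.07,-0.58,5.2,0,0.06,-0.04],
    [0.6,-1.07,-0.58,6.5,0,0.06,-0.04],
    [0.6,-1.07,-0.58,7.6,0,0.06,-0.04],
    [0.6,-1.07,-0.58,8.2,0,0.06,-0.04],
    [0.6,-1.07,-0.58,8.2,0,0.06,-0.04]
  ]
}}

```text
clock: 8.7
eef_pos: [0.5417, -0.2289, 0.1075]
orientation: [-3.138, 0.006, -0.055]
ft_force: [-0.6, 0.6, 0.0]
grip_width: 0.0704
```

Run:
```python
from h import *
im,p=snap('wrist','w5.png'); np.save('w5.npy',p,allow_pickle=True)
plan(.5425,-.230,.071,-3.2)
```

```text
t 8.75 shift [0.002 0.011 1.303] turn [-0.011  0.024  0.007] len 0.03910085963266073
```

View pics/w5.png

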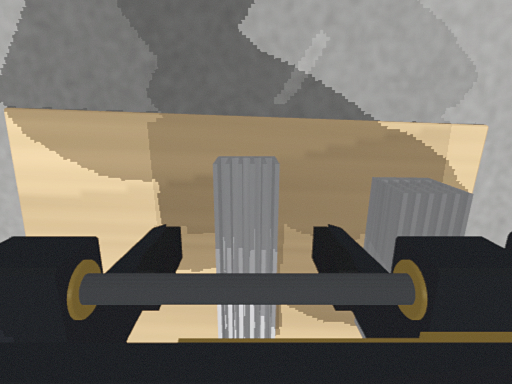

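The mid sink is centred between the fingers (column ~247). Going down and gripping.

{"op": "move_arm", "data": {
  "motion": [
    [0.6,0,0,0.6,0,0,0],
    [0.6,0,0,1.1,0,0,0],
    [0.6,0,0,1.3,0,0,0],
    [0.6,0,0,1.3,0,0,0],
    [0.2,0,0,1.3,0,0,0],
    [-0.1,0,0,1.3,0,0,0],
    [-0.3,0,0,1.3,0,0,0],
    [-0.5,0,0,1.3,0,0,0],
    [-1,0,0,1.3,0,0,0],
    [-1,0,0,1.3,0,0,0],
    [-1,0,0,1.3,0,0,0],
    [-1,0,0,1.3,0,0,0]
  ],
  "squeeze": 45
}}

```text
clock: 9.75
eef_pos: [0.5427, -0.2314, 0.0723]
orientation: [3.141, -0.0, -0.057]
ft_force: [-1.6, 1.0, 6.2]
grip_width: 0.0353
```

Run:
```python
from h import *
print(observe()['grip_width'],g2w(-.15,0),g2w(-.07,0))
plan(.5425,-.230,.14,-3.2)
plan(*g2w(-.185,0),.13,98.2)
```

```text
0.03533399318825562 [ 0.42783357 -0.01689434] [ 0.50701566 -0.00548403]
t 9.75 shift [-0.008 -0.046 -2.256] turn [ 0.007 -0.001 -0.011] len 0.06768317308975257
t 9.75 shift [-5.372 -6.689 -1.927] turn [ 6.0000e-03  6.0000e-03 -1.6911e+01] len 0.26377396444598933
```

{"op": "move_arm", "data": {
  "motion": [
    [-1,0,0,-0.6,0,0,0],
    [-1,0,0,-1.3,0,0,0],
    [-1,-0.3,-0.4,-1.93,0,0,-1],
    [-1,-0.9,-1.1,-1.93,0,0,-2.1],
    [-1,-1.5,-1.8,-1.93,0,0,-3.2],
    [-1,-2.1,-2.5,-1.93,0,0,-4.3],
    [-1,-2.7,-3.2,-1.93,0,0,-5.4],
    [-1,-3.2,-3.9,-1.93,0,0,-6.5],
    [-1,-3.7,-4.5,-1.93,0,0,-7.6],
    [-1,-4.1,-5,-1.93,0,0,-8.7],
    [-1,-4.4,-5.4,-1.93,0,0,-9.8],
    [-1,-4.7,-5.8,-1.93,0,0,-10.9]
  ]
}}

```text
clock: 10.75
eef_pos: [0.4112, -0.0489, 0.1297]
orientation: [3.141, 0.0, 1.09]
ft_force: [1.0, 0.4, -2.0]
grip_width: 0.0356
```

Run:
```python
from h import *
plan(*g2w(-.185,0),.13,98.2)
print(observe()['grip_width'])
```

```text
t 10.75 shift [ 0.52  -0.948 -0.012] turn [-0.000e+00  5.000e-03 -5.954e+00] len 0.032430312476103756
0.035568311569162035
```

{"op": "move_arm", "data": {
  "motion": [
    [-1,0.1,-0.2,0,0,0,-1.1],
    [-1,0.3,-0.5,0,0,0,-2.2],
    [-1,0.5,-0.8,0,0,0,-3.3],
    [-1,0.52,-0.95,0,0,0,-4.4],
    [-1,0.52,-0.95,0,0,0,-5.4],
    [-1,0.52,-0.95,0,0,0,-5.95],
    [-1,0.52,-0.95,0,0,0,-5.95]
  ]
}}

```text
clock: 11.33
eef_pos: [0.3939, -0.0224, 0.1296]
orientation: [-3.142, 0.001, 1.71]
ft_force: [-0.1, -0.5, -1.0]
grip_width: 0.0357
```

Run:
```python
from h import *
im,p=snap('wrist','w6.png'); np.save('w6.npy',p,allow_pickle=True)
print(observe()['grip_width'])
plan(*g2w(-.07,0),.13,98.2)
im,p=snap('scene','s6.png')
cv2.imwrite('pics/s6c.png',cv2.resize(im[150:320,140:360,::-1],None,fx=3.5,fy=3.5,interpolation=cv2.INTER_CUBIC))
```

```text
0.035657997276310506
t 11.38 shift [ 0.053  3.812 -0.011] turn [-0.001  0.006 -0.072] len 0.11436109147968883
```

View pics/w6.png

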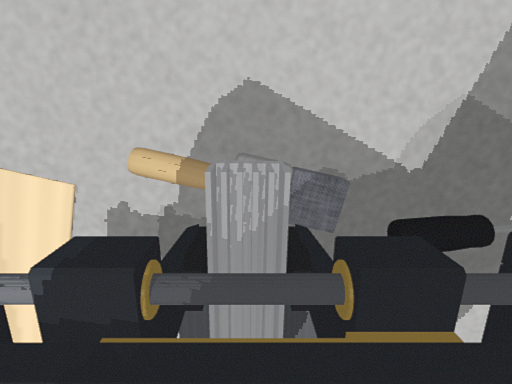

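View pics/s6c.png

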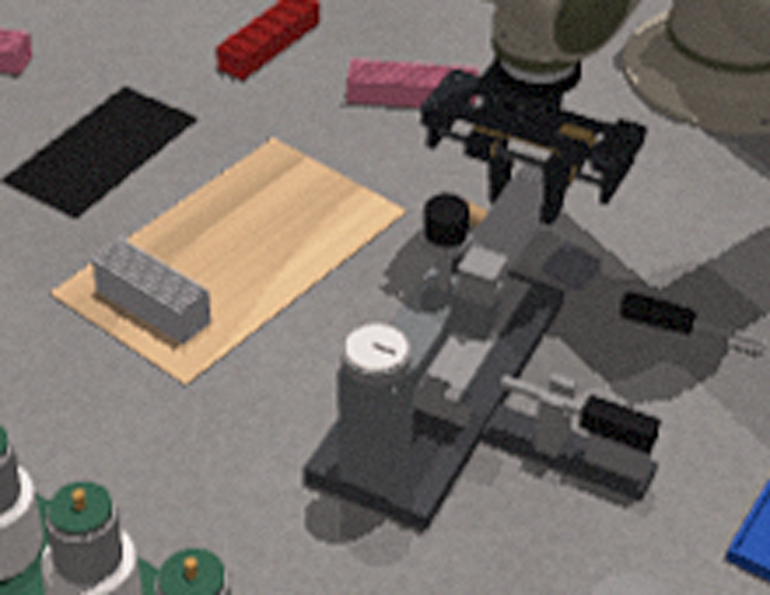

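The sink is held level, with fins up, in line with the gauge. I'm advancing above the brush, lowering, then sliding in.

{"op": "move_arm", "data": {
  "motion": [
    [-1,0.05,0.7,0,0,0,-0.07],
    [-1,0.05,1.4,0,0,0,-0.07],
    [-1,0.05,1.95,0,0,0,-0.07],
    [-1,0.05,1.95,0.5,0,0,-0.07],
    [-1,0.05,1.95,1.0,0,0,-0.07],
    [-1,0.05,1.95,1.15,0,0,-0.07],
    [-1,0.05,1.95,1.15,0,0,-0.07]
  ]
}}

```text
clock: 12.02
eef_pos: [0.4512, -0.013, 0.0944]
orientation: [-3.139, -0.0, 1.714]
ft_force: [-0.1, -0.3, -0.6]
grip_width: 0.0356
```

Run:
```python
from h import *
plan(*g2w(-.07,0),.09,98.2)
print(observe()['grip_width'])
im,p=snap('scene','s7.png')
cv2.imwrite('pics/s7c.png',cv2.resize(im[170:320,200:400,::-1],None,fx=3.5,fy=3.5,interpolation=cv2.INTER_CUBIC))
```

```text
t 12.02 shift [-0.017  1.877  0.141] turn [-0.023 -0.005 -0.003] len 0.0564691677496041
0.03560389530601046
```

View pics/s7c.png

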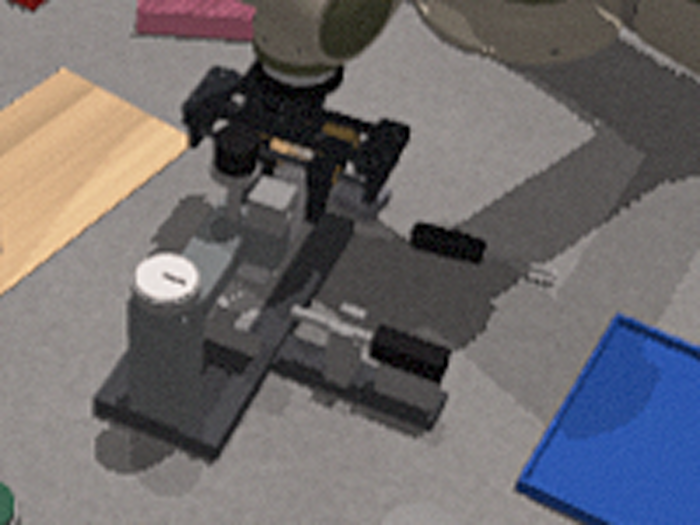

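{"op": "move_arm", "data": {
  "motion": [
    [-1,-0.02,0.4,0,0,0,0],
    [-1,-0.02,0.8,0,0,0,0],
    [-1,-0.02,1.2,0,0,0,0],
    [-1,-0.02,1.6,0,0,0,0],
    [-1,-0.02,1.85,0,0,0,0],
    [-1,-0.02,1.85,0,0,0,0],
    [-1,-0.02,1.85,0.1,0,0,0],
    [-1,-0.02,1.85,0.2,0,0,0],
    [-1,-0.02,1.85,0.2,0,0,0]
  ]
}}

```text
clock: 12.82
eef_pos: [0.5061, -0.0057, 0.0893]
orientation: [-3.141, 0.001, 1.715]
ft_force: [-0.4, 0.4, 1.3]
grip_width: 0.0356
```

{"op": "move_arm", "data": {
  "motion": [
    [-0.4,0,0,0.03,0,0,0],
    [0,0,0,0.03,0,0,0],
    [0.3,0,0,0.03,0,0,0],
    [0.6,0,0,0,0,0,0],
    [0.6,0,0,0,0,0,0],
    [0.6,0,-0.5,-0.6,0,0,0],
    [0.6,0,-1,-1.6,0,0,0],
    [0.6,0,-1.2,-2.8,0,0,0],
    [0.2,0,-1.2,-4,0,0,0],
    [-0.5,0,-1.2,-5.2,0,0,0],
    [-1,0,-1.2,-6.4,0,0,0],
    [-1,0,-1.2,-7.4,0,0,0]
  ]
}}

```text
clock: 13.82
eef_pos: [0.4707, -0.0107, 0.3138]
orientation: [3.14, 0.001, 1.715]
ft_force: [0.1, -0.2, -0.5]
grip_width: 0.0454
```

Run:
```python
from h import *
im,p=snap('scene','s8.png')
cv2.imwrite('pics/s8c.png',cv2.resize(im[170:320,200:400,::-1],None,fx=3.5,fy=3.5,interpolation=cv2.INTER_CUBIC))
im,p=snap('top','t8.png')
cv2.imwrite('pics/t8c.png',cv2.resize(im[125:235,170:350,::-1],None,fx=4,fy=4,interpolation=cv2.INTER_CUBIC))
plan(*g2w(0,0),.300,98.2)
```

```text
t 13.92 shift [0.011 3.514 0.546] turn [0.077 0.041 0.011] len 0.10669362134519475
```

View pics/s8c.png

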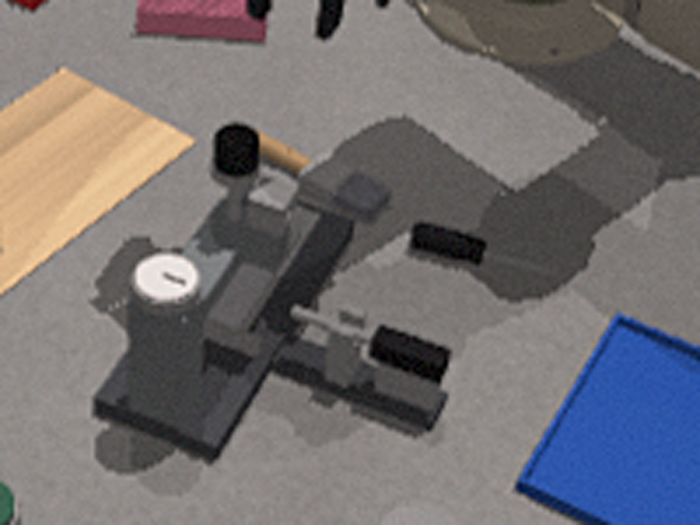

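View pics/t8c.png

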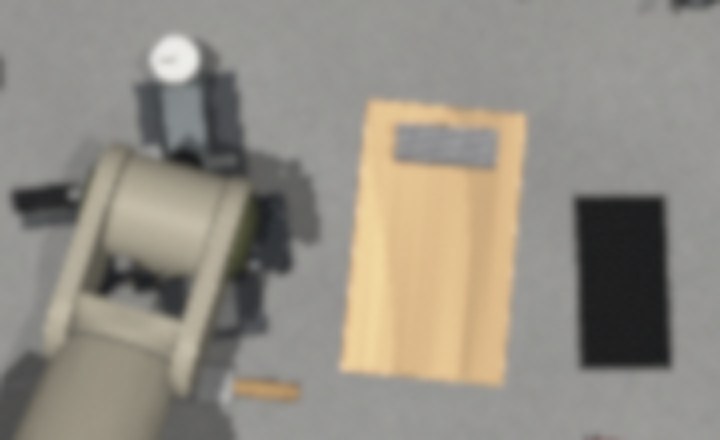

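Run:
```python
from h import *
im,p=snap('wrist','w8.png'); np.save('w8.npy',p,allow_pickle=True)
```

```text
(no output)
```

View pics/w8.png

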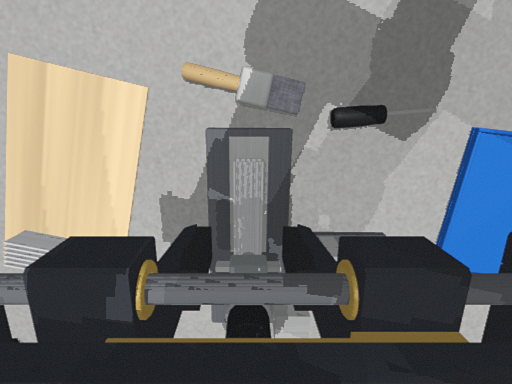

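Run:
```python
from h import *
p=np.load('w8.npy',allow_pickle=True).item()
for u in [(234,158),(265,158),(231,250),(268,250)]: print(w2g(ray(p,u,.05)).round(4))
print(w2g(ray(p,(207,128),.02)),w2g(ray(p,(292,128),.02)))
plan(*g2w(0,0),.290,98.2)
```

```text
[-0.1174 -0.0171]
[-0.1174  0.0195]
[ 0.0024 -0.0225]
[0.0023 0.0254]
[-0.15033609 -0.05194342] [-0.15033428  0.05438033]
t 13.97 shift [3.000e-03 3.535e+00 7.720e-01] turn [0.036 0.022 0.01 ] len 0.1085612409931252
```

The sink's tail is at gauge x −117 mm, so its front is at +18 mm, under the foot. Now to the knob.

{"op": "move_arm", "data": {
  "motion": [
    [-1,0,1.0,0,0,0,0],
    [-1,0,2.0,0.2,0,0,0],
    [-1,0,3.0,0.4,0.04,0.02,0],
    [-1,0,3.53,0.6,0.04,0.02,0],
    [-1,0,3.53,0.75,0.04,0.02,0],
    [-1,0,3.53,0.75,0.04,0.02,0],
    [-1,0,3.53,0.75,0.04,0.02,0]
  ]
}}

```text
clock: 14.55
eef_pos: [0.5748, 0.0044, 0.2877]
orientation: [-3.135, -0.002, 1.715]
ft_force: [0.3, 0.3, 0.6]
grip_width: 0.0004
```

Run:
```python
from h import *
plan(*g2w(0,0),.274,98.2)
print(observe()['grip_width'],observe()['ft_force'])
```

```text
t 14.55 shift [-0.006  0.051  0.457] turn [-0.064 -0.021  0.009] len 0.013803484739779109
0.0003888869998060162 [0.28740191 0.34832549 0.61695215]
```

{"op": "move_arm", "data": {
  "motion": [
    [-1,0,0.05,0.25,0,0,0],
    [-1,0,0.05,0.5,0,0,0],
    [-1,0,0.05,0.7,0,0,0],
    [-1,0,0.05,0.85,0,0,0],
    [-1,0,0.05,0.95,0,0,0]
  ]
}}

```text
clock: 14.97
eef_pos: [0.5769, 0.0046, 0.2598]
orientation: [-3.137, -0.001, 1.715]
ft_force: [-1.4, -1.3, 2.7]
grip_width: 0.0006
```

{"op": "move_arm", "data": {
  "motion": [
    [-1,0,0,0.1,0,0,0],
    [-1,0,0,0.15,0,0,0],
    [-1,0,0,0.2,0,0,0]
  ]
}}

```text
clock: 15.22
eef_pos: [0.577, 0.0046, 0.2542]
orientation: [-3.137, -0.001, 1.715]
ft_force: [-2.2, -1.9, 3.7]
grip_width: 0.0
```

{"op": "move_arm", "data": {
  "motion": [
    [-1,0,0,0.1,0,0,0],
    [-1,0,0,0.15,0,0,0],
    [-1,0,0,0.2,0,0,0]
  ]
}}

```text
clock: 15.47
eef_pos: [0.5771, 0.0047, 0.2481]
orientation: [-3.137, -0.001, 1.715]
ft_force: [-2.7, -1.1, 3.5]
grip_width: 0.0006
```

{"op": "move_arm", "data": {
  "motion": [
    [-1,0,0,0.05,0,0,0],
    [-1,0,0,0.1,0,0,0],
    [-1,0,0,0.1,0,0,0]
  ]
}}

```text
clock: 15.72
eef_pos: [0.5771, 0.0047, 0.245]
orientation: [-3.137, -0.001, 1.715]
ft_force: [-3.0, -2.3, 4.0]
grip_width: 0.0004
```

{"op": "move_arm", "data": {
  "motion": [
    [-1,0,0,0.05,0,0,0],
    [-1,0,0,0.1,0,0,0],
    [-1,0,0,0.1,0,0,0]
  ]
}}

```text
clock: 15.97
eef_pos: [0.5772, 0.0047, 0.2424]
orientation: [-3.138, -0.001, 1.715]
ft_force: [-1.9, -1.2, 5.6]
grip_width: 0.0002
```

{"op": "move_arm", "data": {
  "motion": [
    [-1,0,0,0.05,0,0,0],
    [-1,0,0,0.05,0,0,0]
  ]
}}

```text
clock: 16.13
eef_pos: [0.5772, 0.0047, 0.2424]
orientation: [-3.139, -0.001, 1.715]
ft_force: [-6.0, -0.7, 14.9]
grip_width: 0.0002
```

The foot stopped at TCP z 0.2424, so the height is about 30 mm. I'm holding for over 1 s.

{"op": "move_arm", "data": {
  "motion": [
    [-1,0,0,0,0,0,0],
    [-1,0,0,0,0,0,0],
    [-1,0,0,0,0,0,0],
    [-1,0,0,0,0,0,0],
    [-1,0,0,0,0,0,0],
    [-1,0,0,0,0,0,0],
    [-1,0,0,0,0,0,0],
    [-1,0,0,0,0,0,0],
    [-1,0,0,0,0,0,0],
    [-1,0,0,0,0,0,0],
    [-1,0,0,0,0,0,0],
    [-1,0,0,0,0,0,0]
  ]
}}

```text
clock: 17.13
eef_pos: [0.5772, 0.0047, 0.2424]
orientation: [-3.139, -0.001, 1.715]
ft_force: [-6.9, -1.9, 16.2]
grip_width: 0.0005
```

{"op": "move_arm", "data": {
  "motion": [
    [-1,0,0,0,0,0,0],
    [-1,0,0,0,0,0,0],
    [-1,0,0,-0.3,0,0,0],
    [-1,0,0,-0.7,0,0,0],
    [-1,0,0,-1.2,0,0,0],
    [-1,0,0,-1.8,0,0,0],
    [-1,0,0,-2.2,0,0,0],
    [-1,0,-0.8,-2.2,0,0,0],
    [-0.5,0,-1.8,-2.2,0,0,0],
    [0,0,-2.8,-2.2,0,0,0],
    [0.6,0,-3.6,-2.2,0,0,0],
    [0.6,0,-3.6,-2.2,0,0,0]
  ]
}}

```text
clock: 18.13
eef_pos: [0.4675, -0.0105, 0.3072]
orientation: [-3.136, -0.002, 1.715]
ft_force: [0.3, 0.7, 0.7]
grip_width: 0.0254
```

Run:
```python
from h import *
im,p=snap('wrist','w9.png'); np.save('w9.npy',p,allow_pickle=True)
plan(*g2w(-.09,.0005),.290,98.2)
plan(*g2w(-.07,.0005),.090,98.2)
```

```text
t 18.18 shift [0.008 0.6   0.579] turn [-0.035 -0.018  0.004] len 0.02500919745469628
t 18.18 shift [-5.000e-03  1.290e+00  7.243e+00] turn [-0.035 -0.018  0.004] len 0.2207198212277472
```

View pics/w9.png

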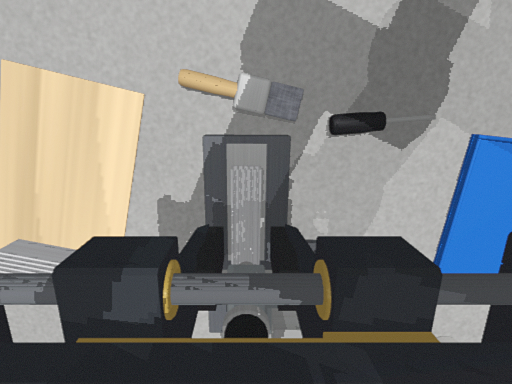

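{"op": "move_arm", "data": {
  "motion": [
    [0.6,0,0.3,1.2,-0.03,-0.02,0],
    [0.6,0,0.3,2.5,-0.03,-0.02,0],
    [0.6,0,0.3,3.8,-0.03,-0.02,0],
    [0.6,0,0.3,5.0,-0.03,-0.02,0],
    [0.6,0,0.3,6.0,-0.03,-0.02,0],
    [0.6,0,0.6,6.7,-0.03,-0.02,0],
    [0.6,0,1.0,7.1,-0.03,-0.02,0],
    [0.6,0,1.2,7.2,-0.03,-0.02,0],
    [0.6,0,1.2,7.2,-0.03,-0.02,0]
  ]
}}

```text
clock: 18.93
eef_pos: [0.5067, -0.0053, 0.09]
orientation: [-3.14, 0.0, 1.715]
ft_force: [0.6, -0.0, -0.1]
grip_width: 0.0707
```

{"op": "move_arm", "data": {
  "motion": [
    [0.2,0,0,0,0,0,0],
    [-0.1,0,0,0,0,0,0],
    [-0.3,0,0,0,0,0,0],
    [-0.6,0,0,0,0,0,0],
    [-1,0,0,0,0,0,0],
    [-1,0,0,0,0,0,0],
    [-1,0,0,0,0,0,0],
    [-1,0,0,0,0,0,0]
  ],
  "squeeze": 45
}}

```text
clock: 19.6
eef_pos: [0.5052, -0.0056, 0.0915]
orientation: [-3.141, 0.001, 1.715]
ft_force: [-1.4, -0.3, 5.7]
grip_width: 0.0357
```

Run:
```python
from h import *
o=observe();print(w2g(o['eef_pos']),o['grip_width'])
im,p=snap('scene','s10.png')
plan(*g2w(-.14,.0),.13,98.2)
```

```text
[-0.07181641  0.00017465] 0.03565019860740389
t 19.65 shift [-0.005 -2.274 -1.282] turn [-0.007  0.008  0.009] len 0.0783104137146509
```

Back out and lift.

{"op": "move_arm", "data": {
  "motion": [
    [-1,0,0,-0.15,0,0,0],
    [-1,0,-0.4,-0.2,0,0,0],
    [-1,0,-0.9,-0.2,0,0,0],
    [-1,0,-1.4,-0.2,0,0,0],
    [-1,0,-1.9,-0.2,0,0,0],
    [-1,0,-2.27,-0.6,0,0,0],
    [-1,0,-2.27,-1.4,0,0,0],
    [-1,0,-2.27,-2.2,0,0,0],
    [-1,0,-2.27,-2.2,0,0,0]
  ]
}}

```text
clock: 20.4
eef_pos: [0.4389, -0.0155, 0.1604]
orientation: [3.137, 0.003, 1.715]
ft_force: [0.6, -0.2, -1.2]
grip_width: 0.0357
```

Run:
```python
from h import *
im,p=snap('wrist','w11.png')
print(observe()['grip_width'])
plan(.4717,-.4534,.158,91.3)
p=camera_params('top')
for u in [(316,237),(326,237),(326,268),(316,268),(366,212),(395,198)]: print(ray(p,u,.03))
```

```text
0.03545111191972658
t 20.45 shift [-14.608  -1.001   0.052] turn [0.027 0.021 1.16 ] len 0.4392755094386645
[ 0.31058009 -0.40732245  0.03      ]
[ 0.3110602  -0.44931286  0.03      ]
[ 0.18223172 -0.44778513  0.03      ]
[ 0.18172362 -0.40619753  0.03      ]
[ 0.41861193 -0.61963289  0.03      ]
[ 0.47977761 -0.74398721  0.03      ]
```

View pics/w11.png

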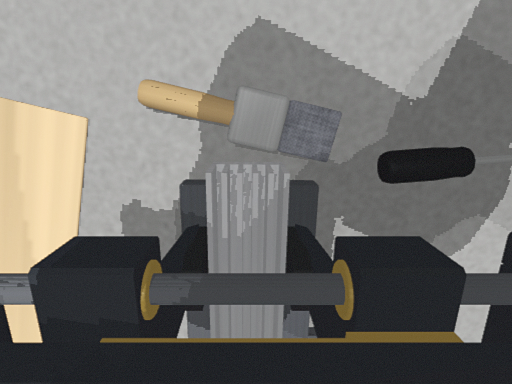

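{"op": "move_arm", "data": {
  "motion": [
    [-1,-0.8,0,0,0,0,0.1],
    [-1,-2,-0.1,0,0,0,0.2],
    [-1,-3.3,-0.2,0,0,0,0.3],
    [-1,-4.6,-0.3,0,0,0,0.4],
    [-1,-5.9,-0.4,0,0,0,0.5],
    [-1,-7.2,-0.5,0,0,0,0.6],
    [-1,-8.5,-0.6,0,0,0,0.7],
    [-1,-9.8,-0.7,0,0,0,0.8],
    [-1,-11.1,-0.8,0,0,0,0.9],
    [-1,-12.4,-0.9,0,0,0,1.0],
    [-1,-13.5,-1,0,0.03,0.02,1.16],
    [-1,-14.2,-1,0,0.03,0.02,1.16]
  ]
}}

```text
clock: 21.45
eef_pos: [0.4685, -0.4442, 0.1552]
orientation: [-3.136, -0.002, 1.591]
ft_force: [0.5, -0.0, -0.4]
grip_width: 0.0357
```

Run:
```python
from h import *
print(observe()['grip_width'])
plan(.4717,-.4534,.0785,91.3)
im,p=snap('wrist','w12.png')
```

```text
0.03573897206167483
t 21.45 shift [-0.314  0.114  2.554] turn [-0.055 -0.022 -0.028] len 0.07727201956413392
```

View pics/w12.png

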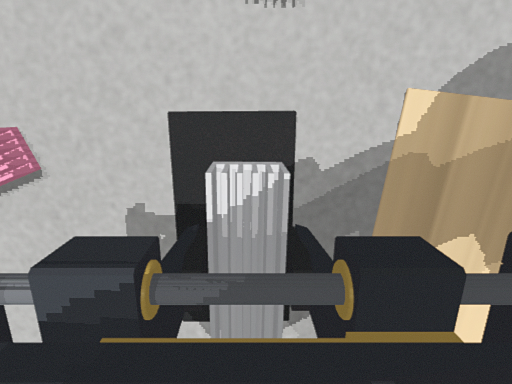

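{"op": "move_arm", "data": {
  "motion": [
    [-1,-0.31,0.1,0.6,-0.05,-0.02,0],
    [-1,-0.31,0.1,1.3,-0.05,-0.02,0],
    [-1,-0.31,0.1,1.9,-0.05,-0.02,0],
    [-1,-0.31,0.1,2.3,-0.05,-0.02,0],
    [-1,-0.31,0.1,2.5,-0.05,-0.02,0],
    [-1,-0.31,0.1,2.6,-0.05,-0.02,0],
    [-1,-0.31,0.1,2.65,-0.05,-0.02,0],
    [-1,-0.31,0.1,2.65,-0.05,-0.02,0]
  ]
}}

```text
clock: 22.17
eef_pos: [0.4724, -0.4503, 0.0783]
orientation: [3.14, 0.002, 1.594]
ft_force: [0.7, 0.6, -1.1]
grip_width: 0.0353
```

{"op": "move_arm", "data": {
  "motion": [
    [-1,0,0,0.06,0,0,0],
    [-1,0,0,0.1,0,0,0],
    [-1,0,0,0.1,0,0,0]
  ]
}}

```text
clock: 22.42
eef_pos: [0.4723, -0.4503, 0.0751]
orientation: [3.14, 0.001, 1.594]
ft_force: [0.5, 1.3, -1.3]
grip_width: 0.0352
```

{"op": "move_arm", "data": {
  "motion": [
    [-1,0,0,0.05,0,0,0],
    [-1,0,0,0.05,0,0,0]
  ]
}}

```text
clock: 22.58
eef_pos: [0.4724, -0.4504, 0.0745]
orientation: [3.14, 0.002, 1.594]
ft_force: [-0.7, 1.4, 6.2]
grip_width: 0.0351
```

Contact. I'm releasing, rising and going toward the short sink.

{"op": "move_arm", "data": {
  "motion": [
    [-0.4,0,0,0,0,0,0],
    [0,0,0,0,0,0,0],
    [0.3,0,0,0,0,0,0],
    [0.6,0,0,0,0,0,0],
    [0.6,0,0,-0.4,0,0,0],
    [0.6,0,0,-1.4,0,0,0],
    [0.6,0,0,-2.7,0,0,0],
    [0.6,0,0,-4,0,0,0],
    [0.6,0,0,-5.3,0,0,0],
    [0.6,0,0,-6.6,0,0,0],
    [0.6,0,0,-7.6,0,0,0],
    [0.6,0,0,-8,0,0,0]
  ]
}}

```text
clock: 23.58
eef_pos: [0.4721, -0.4501, 0.3199]
orientation: [3.136, 0.008, 1.594]
ft_force: [-0.6, -0.3, -0.1]
grip_width: 0.0706
```

Run:
```python
from h import *
im,p=snap('wrist','w13.png')
plan(.66,-.26,.36,-4.5)
```

```text
t 23.63 shift [ 6.185  6.41  -1.342] turn [1.1600e-01 1.3000e-02 1.5967e+01] len 0.27024238426693703
```

View pics/w13.png

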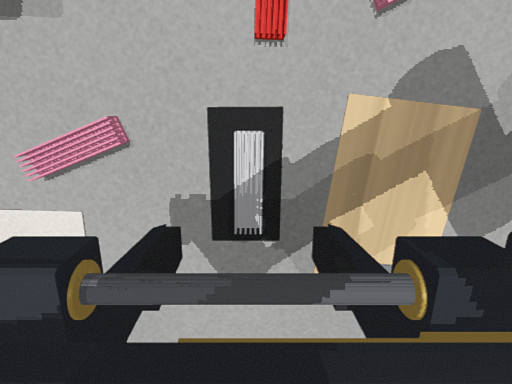

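Mid sink lies fins up within the mat. Next, the short one.

{"op": "move_arm", "data": {
  "motion": [
    [0.6,0.4,0.4,-0.1,0,0,1.1],
    [0.6,0.9,0.9,-0.2,0,0,2.2],
    [0.6,1.4,1.4,-0.3,0,0,3.3],
    [0.6,1.9,1.9,-0.4,0,0,4.4],
    [0.6,2.4,2.4,-0.5,0,0,5.5],
    [0.6,2.9,2.9,-0.6,0,0,6.6],
    [0.6,3.4,3.3,-0.7,0,0,7.7],
    [0.6,3.9,3.7,-0.8,0,0,8.8],
    [0.6,4.4,4.1,-0.9,0,0,9.9],
    [0.6,5,4.5,-1,0,0,11],
    [0.6,5.5,4.9,-1,0,0,12.1],
    [0.6,6,5.3,-1,0,0,13.2]
  ]
}}

```text
clock: 24.63
eef_pos: [0.6272, -0.2654, 0.3431]
orientation: [3.141, -0.0, 0.206]
ft_force: [0.2, -0.3, 0.3]
grip_width: 0.0707
```

Run:
```python
from h import *
plan(.645,-.25,.34,-4.5)
```

```text
t 24.63 shift [ 0.686 -0.382  0.105] turn [ 5.000e-03 -2.000e-03  2.714e+00] len 0.02375143985337828
```

{"op": "move_arm", "data": {
  "motion": [
    [0.6,0.3,-0.2,0.1,0,0,1.1],
    [0.6,0.6,-0.38,0.1,0,0,2.2],
    [0.6,0.69,-0.38,0.1,0,0,2.7],
    [0.6,0.69,-0.38,0.1,0,0,2.7],
    [0.6,0.69,-0.38,0.1,0,0,2.7]
  ]
}}

```text
clock: 25.05
eef_pos: [0.6446, -0.2509, 0.3399]
orientation: [3.141, -0.0, -0.069]
ft_force: [0.4, 0.5, -0.1]
grip_width: 0.0702
```

Run:
```python
from h import *
im,p=snap('wrist','w14.png'); np.save('w14.npy',p,allow_pickle=True)
cv2.imwrite('pics/w14c.png',cv2.resize(im[80:235,170:330,::-1],None,fx=3.8,fy=3.8,interpolation=cv2.INTER_CUBIC))
```

```text
(no output)
```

View pics/w14c.png

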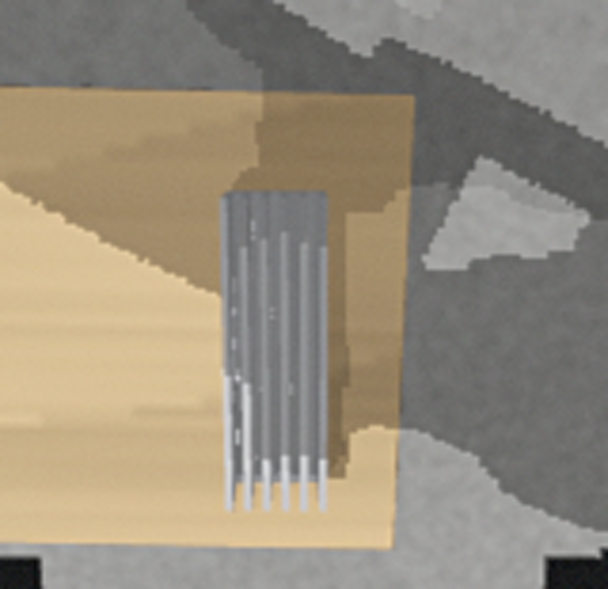

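Run:
```python
from h import *
p=np.load('w14.npy',allow_pickle=True).item()
def box(n,l,z):
    P=np.array([ray(p,(169.63+x/3.8,79.63+y/3.8),z)[:2] for x,y in l]);d=np.roll(P,-1,0)-P
    print(n,z,np.round(P,4).tolist(),P.mean(0).round(4),np.linalg.norm(d,axis=1).round(4),np.degrees(np.arctan2(d[:,1],d[:,0])).round(1))
for z in (.033,.038,.043,.048):
    box('short',[(220,193),(327,192),(326,509),(225,509)],z)
plan(.640,-.232,.071,-3.5)
```

```text
short 0.033 [[0.6243, -0.2051], [0.6607, -0.2073], [0.6531, -0.3211], [0.6162, -0.3185]] [ 0.6386 -0.263 ] [0.0364 0.114  0.0371 0.1137] [ -3.5 -93.8 175.9  85.9]
short 0.038 [[0.6247, -0.2048], [0.6605, -0.207], [0.6531, -0.3193], [0.6166, -0.3167]] [ 0.6387 -0.262 ] [0.0359 0.1126 0.0366 0.1122] [ -3.5 -93.8 175.9  85.9]
short 0.043 [[0.625, -0.2045], [0.6604, -0.2067], [0.6531, -0.3176], [0.6171, -0.315]] [ 0.6389 -0.261 ] [0.0355 0.1111 0.0361 0.1108] [ -3.5 -93.8 175.9  85.9]
short 0.048 [[0.6254, -0.2043], [0.6603, -0.2064], [0.653, -0.3158], [0.6175, -0.3133]] [ 0.639  -0.2599] [0.035  0.1096 0.0356 0.1093] [ -3.5 -93.8 175.9  85.9]
t 25.1 shift [-0.196 -0.632  8.968] turn [ 0.006 -0.003 -0.083] len 0.26976585714661133
```

{"op": "move_arm", "data": {
  "motion": [
    [0.6,-0.1,-0.3,1.3,0,0,0],
    [0.6,-0.16,-0.61,2.6,0,0,0],
    [0.6,-0.16,-0.61,3.9,0,0,0],
    [0.6,-0.16,-0.61,5.2,0,0,0],
    [0.6,-0.16,-0.61,6.5,0,0,0],
    [0.6,-0.16,-0.61,7.5,0,0,0],
    [0.6,-0.16,-0.61,8.2,0,0,0],
    [0.6,-0.16,-0.61,8.6,0,0,0],
    [0.6,-0.16,-0.61,8.73,0,0,0],
    [0.6,-0.16,-0.61,8.73,0,0,0]
  ]
}}

```text
clock: 25.93
eef_pos: [0.6414, -0.2329, 0.0784]
orientation: [3.141, -0.001, -0.071]
ft_force: [0.0, -1.0, 0.1]
grip_width: 0.0706
```

Run:
```python
from h import *
im,p=snap('wrist','w15.png')
plan(.6407,-.2325,.078,-4)
```

```text
t 25.98 shift [-0.039 -0.015  0.051] turn [ 0.015 -0.023 -0.014] len 0.001966057800505736
```

View pics/w15.png

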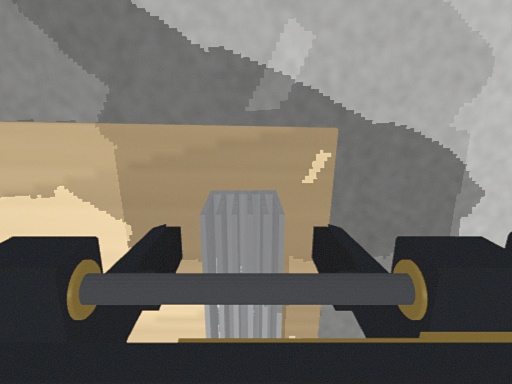

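Centred between the fingers. Gripping.

{"op": "move_arm", "data": {
  "motion": [
    [0.2,-0.03,0,0,0,0,0],
    [-0.1,-0.03,0,0,0,0,0],
    [-0.3,-0.03,0,0,0,0,0],
    [-0.6,-0.03,0,0,0,0,0],
    [-1,-0.03,0,0,0,0,0],
    [-1,-0.03,0,0,0,0,0],
    [-1,-0.03,0,0,0,0,0],
    [-1,-0.03,0,0,0,0,0]
  ],
  "squeeze": 45
}}

```text
clock: 26.65
eef_pos: [0.6406, -0.2325, 0.0787]
orientation: [3.141, -0.001, -0.071]
ft_force: [-2.4, 0.5, 3.1]
grip_width: 0.0353
```

Run:
```python
from h import *
print(observe()['grip_width'])
plan(*g2w(-.185,0),.145,98.2)
```

```text
0.03534777453788432
t 26.65 shift [-8.725 -6.412 -2.224] turn [ 1.5000e-02  0.0000e+00 -1.7049e+01] len 0.33161573142015843
```

{"op": "move_arm", "data": {
  "motion": [
    [-1,0,0,-0.7,0,0,0],
    [-1,0,0,-1.5,0,0,0],
    [-1,-0.5,-0.4,-2.2,0,0,-1],
    [-1,-1.5,-1.1,-2.2,0,0,-2.1],
    [-1,-2.5,-1.8,-2.2,0,0,-3.2],
    [-1,-3.5,-2.5,-2.2,0,0,-4.3],
    [-1,-4.5,-3.2,-2.2,0,0,-5.4],
    [-1,-5.3,-3.8,-2.2,0,0,-6.5],
    [-1,-6.1,-4.4,-2.2,0,0,-7.6],
    [-1,-6.7,-4.9,-2.2,0,0,-8.7],
    [-1,-7.2,-5.3,-2.2,0,0,-9.8],
    [-1,-7.7,-5.7,-2.2,0,0,-10.9]
  ]
}}

```text
clock: 27.65
eef_pos: [0.4213, -0.0446, 0.144]
orientation: [3.141, 0.0, 1.076]
ft_force: [-0.0, 0.3, -1.9]
grip_width: 0.0353
```

Run:
```python
from h import *
print(observe()['grip_width'])
plan(*g2w(-.185,0),.145,98.2)
```

```text
0.03531862752915437
t 27.65 shift [ 0.221 -1.185 -0.035] turn [ 8.000e-03  6.000e-03 -6.093e+00] len 0.036182674385142735
```

{"op": "move_arm", "data": {
  "motion": [
    [-1,0.1,-0.4,0,0,0,-1.1],
    [-1,0.2,-0.8,0,0,0,-2.2],
    [-1,0.22,-1.1,0,0,0,-3.3],
    [-1,0.22,-1.18,0,0,0,-4.4],
    [-1,0.22,-1.18,0,0,0,-5.5],
    [-1,0.22,-1.18,0,0,0,-6.1],
    [-1,0.22,-1.18,0,0,0,-6.1],
    [-1,0.22,-1.18,0,0,0,-6.1]
  ]
}}

```text
clock: 28.32
eef_pos: [0.3945, -0.0226, 0.1439]
orientation: [3.141, 0.001, 1.707]
ft_force: [0.7, -0.7, -2.1]
grip_width: 0.0358
```

Run:
```python
from h import *
im,p=snap('wrist','w16.png')
print(observe()['grip_width'])
plan(*g2w(-.128,0),.1,98.2)
```

```text
0.03551261795205107
t 28.37 shift [0.046 1.86  1.466] turn [ 0.007  0.009 -0.071] len 0.0710653233141678
```

View pics/w16.png

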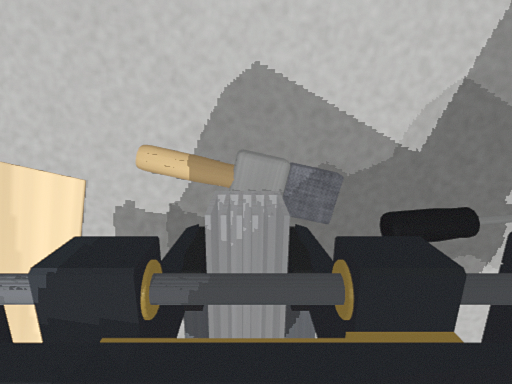

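{"op": "move_arm", "data": {
  "motion": [
    [-1,0.05,0.7,0,0,0,-0.07],
    [-1,0.05,1.4,0,0,0,-0.07],
    [-1,0.05,1.86,0,0,0,-0.07],
    [-1,0.05,1.86,0.6,0,0,-0.07],
    [-1,0.05,1.86,1.2,0,0,-0.07],
    [-1,0.05,1.86,1.5,0,0,-0.07],
    [-1,0.05,1.86,1.5,0,0,-0.07]
  ]
}}

```text
clock: 28.95
eef_pos: [0.4489, -0.0133, 0.0974]
orientation: [-3.139, -0.001, 1.714]
ft_force: [-0.4, 0.6, -2.0]
grip_width: 0.036
```

Run:
```python
from h import *
print(observe()['grip_width'])
plan(*g2w(-.067,0),.0985,98.2)
```

```text
0.0359944033698111
t 28.95 shift [-0.018  2.054 -0.041] turn [-0.024 -0.005  0.004] len 0.06162011186158499
```

{"op": "move_arm", "data": {
  "motion": [
    [-1,-0.02,0.4,-0.04,0,0,0],
    [-1,-0.02,0.8,-0.04,0,0,0],
    [-1,-0.02,1.2,-0.04,0,0,0],
    [-1,-0.02,1.6,-0.04,0,0,0],
    [-1,-0.02,1.9,-0.04,0,0,0],
    [-1,-0.02,2.05,-0.04,0,0,0],
    [-1,-0.02,2.05,-0.04,0,0,0],
    [-1,-0.02,2.05,0,0,0,0],
    [-1,-0.02,2.05,0.06,0,0,0],
    [-1,-0.02,2.05,0.06,0,0,0]
  ]
}}

```text
clock: 29.78
eef_pos: [0.5099, -0.0052, 0.097]
orientation: [-3.141, 0.001, 1.716]
ft_force: [0.6, -0.3, -2.0]
grip_width: 0.0353
```

{"op": "move_arm", "data": {
  "motion": [
    [-1,0,0,0.05,0,0,0],
    [-1,0,0,0.08,0,0,0],
    [-1,0,0,0.08,0,0,0]
  ]
}}

```text
clock: 30.03
eef_pos: [0.5102, -0.0053, 0.0957]
orientation: [3.141, 0.001, 1.716]
ft_force: [-4.2, 0.7, 9.3]
grip_width: 0.0355
```

{"op": "move_arm", "data": {
  "motion": [
    [-0.4,0,0,-0.03,0,0,0],
    [0,0,0,-0.03,0,0,0],
    [0.3,0,0,-0.03,0,0,0],
    [0.6,0,0,-0.03,0,0,0],
    [0.6,0,0,-0.03,0,0,0],
    [0.6,0,-0.5,-0.6,0,0,0],
    [0.6,0,-1,-1.6,0,0,0],
    [0.6,0,-1.2,-2.8,0,0,0],
    [0.2,0,-1.2,-4,0,0,0],
    [-0.5,0,-1.2,-5.2,0,0,0],
    [-1,0,-1.2,-6.4,0,0,0],
    [-1,0,-1.2,-6.9,0,0,0]
  ]
}}

```text
clock: 31.03
eef_pos: [0.4752, -0.0103, 0.3065]
orientation: [3.134, 0.004, 1.716]
ft_force: [0.1, -0.4, -0.1]
grip_width: 0.0459
```

Run:
```python
from h import *
im,p=snap('wrist','w17.png'); np.save('w17.npy',p,allow_pickle=True)
plan(*g2w(0,0),.290,98.2)
```

```text
t 31.08 shift [0.008 3.389 0.607] turn [0.087 0.045 0.021] len 0.10328236472650901
```

View pics/w17.png

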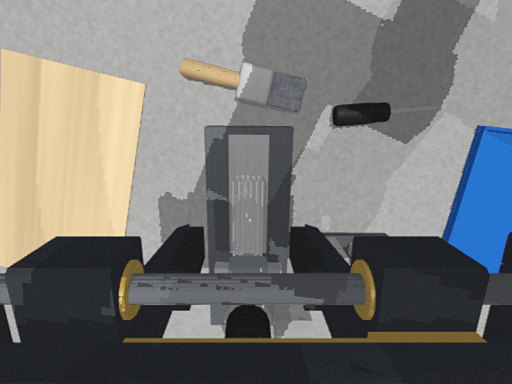

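Run:
```python
from h import *
p=np.load('w17.npy',allow_pickle=True).item()
for u in [(234,177),(266,177)]: print(w2g(ray(p,u,.062)).round(4))
```

```text
[-0.096  -0.0161]
[-0.0961  0.0201]
```

{"op": "move_arm", "data": {
  "motion": [
    [-1,0,1.0,0,0,0,0],
    [-1,0,2.0,0.2,0.04,0,0],
    [-1,0,2.9,0.4,0.08,0.04,0],
    [-1,0,3.39,0.5,0.08,0.04,0],
    [-1,0,3.39,0.6,0.08,0.04,0],
    [-1,0,3.39,0.6,0.08,0.04,0],
    [-1,0,3.39,0.6,0.08,0.04,0]
  ]
}}

```text
clock: 31.67
eef_pos: [0.5745, 0.0044, 0.2835]
orientation: [-3.133, -0.004, 1.716]
ft_force: [-1.1, 0.9, -1.0]
grip_width: 0.0005
```

Run:
```python
from h import *
plan(*g2w(0,0),.270,98.2)
```

```text
t 31.67 shift [-0.007  0.063  0.449] turn [-0.085 -0.034  0.019] len 0.013600802693499666
```

The tail is at −96 mm, so the front is at +14 mm and covers the foot disc. Pressing.

{"op": "move_arm", "data": {
  "motion": [
    [-1,0,0.06,0.2,-0.08,-0.03,0],
    [-1,0,0.06,0.4,-0.08,-0.03,0],
    [-1,0,0.06,0.55,-0.08,-0.03,0],
    [-1,0,0.06,0.62,-0.08,-0.03,0],
    [-1,0,0.06,0.62,-0.08,-0.03,0]
  ]
}}

```text
clock: 32.08
eef_pos: [0.5768, 0.0047, 0.2651]
orientation: [3.141, -0.0, 1.716]
ft_force: [0.8, -0.5, 2.1]
grip_width: 0.0008
```

{"op": "move_arm", "data": {
  "motion": [
    [-1,0,0,0.05,0,0,0],
    [-1,0,0,0.1,0,0,0],
    [-1,0,0,0.1,0,0,0]
  ]
}}

```text
clock: 32.33
eef_pos: [0.5768, 0.0047, 0.2622]
orientation: [3.141, 0.0, 1.716]
ft_force: [-0.1, -1.8, 2.8]
grip_width: 0.0005
```

{"op": "move_arm", "data": {
  "motion": [
    [-1,0,0,0.05,0,0,0],
    [-1,0,0,0.1,0,0,0],
    [-1,0,0,0.1,0,0,0]
  ]
}}

```text
clock: 32.58
eef_pos: [0.5769, 0.0047, 0.259]
orientation: [3.141, 0.0, 1.716]
ft_force: [-1.9, -1.2, 2.4]
grip_width: 0.0004
```

{"op": "move_arm", "data": {
  "motion": [
    [-1,0,0,0.05,0,0,0],
    [-1,0,0,0.1,0,0,0],
    [-1,0,0,0.1,0,0,0]
  ]
}}

```text
clock: 32.83
eef_pos: [0.577, 0.0047, 0.2561]
orientation: [3.141, -0.0, 1.716]
ft_force: [-1.2, -1.8, 2.7]
grip_width: 0.0006
```

{"op": "move_arm", "data": {
  "motion": [
    [-1,0,0,0.05,0,0,0],
    [-1,0,0,0.05,0,0,0]
  ]
}}

```text
clock: 33.0
eef_pos: [0.577, 0.0048, 0.2547]
orientation: [3.141, -0.0, 1.716]
ft_force: [-1.3, -1.4, 2.4]
grip_width: 0.0003
```

{"op": "move_arm", "data": {
  "motion": [
    [-1,0,0,0.05,0,0,0],
    [-1,0,0,0.05,0,0,0]
  ]
}}

```text
clock: 33.17
eef_pos: [0.577, 0.0048, 0.2532]
orientation: [3.141, -0.0, 1.716]
ft_force: [-1.7, -1.2, 3.1]
grip_width: 0.0005
```

{"op": "move_arm", "data": {
  "motion": [
    [-1,0,0,0.05,0,0,0],
    [-1,0,0,0.05,0,0,0]
  ]
}}

```text
clock: 33.33
eef_pos: [0.5771, 0.0048, 0.2525]
orientation: [3.14, 0.0, 1.716]
ft_force: [-3.0, -0.9, 7.1]
grip_width: 0.0002
```

The foot stopped at 0.2525, so the height is about 40.5 mm, which is for the tray. Adding a little pressure and holding.

{"op": "move_arm", "data": {
  "motion": [
    [-1,0,0,0.05,0,0,0],
    [-1,0,0,0.05,0,0,0],
    [-1,0,0,0.05,0,0,0],
    [-1,0,0,0.05,0,0,0],
    [-1,0,0,0.05,0,0,0],
    [-1,0,0,0.05,0,0,0],
    [-1,0,0,0.05,0,0,0],
    [-1,0,0,0.05,0,0,0],
    [-1,0,0,0.05,0,0,0],
    [-1,0,0,0.05,0,0,0],
    [-1,0,0,0.05,0,0,0],
    [-1,0,0,0.05,0,0,0]
  ]
}}

```text
clock: 34.33
eef_pos: [0.577, 0.0048, 0.2523]
orientation: [3.138, 0.001, 1.716]
ft_force: [-6.1, -0.6, 16.6]
grip_width: 0.0005
```

{"op": "move_arm", "data": {
  "motion": [
    [-1,0,0,0,0,0,0],
    [-1,0,0,0,0,0,0],
    [-1,0,0,-0.3,0,0,0],
    [-1,0,0,-0.7,0,0,0],
    [-1,0,0,-1.2,0,0,0],
    [-1,0,0,-1.8,0,0,0],
    [-1,0,0,-1.9,0,0,0],
    [-1,0,-0.8,-1.9,0,0,0],
    [-0.5,0,-1.8,-1.9,0,0,0],
    [0,0,-2.8,-1.9,0,0,0],
    [0.6,0,-3.4,-1.9,0,0,0],
    [0.6,0,-3.4,-1.9,0,0,0]
  ]
}}

```text
clock: 35.33
eef_pos: [0.4735, -0.0098, 0.3068]
orientation: [-3.141, -0.001, 1.715]
ft_force: [1.2, -0.0, -0.1]
grip_width: 0.025
```

Run:
```python
from h import *
im,p=snap('wrist','w18.png'); np.save('w18.npy',p,allow_pickle=True)
plan(*g2w(-.067,.0005),.0965,98.2)
```

```text
t 35.38 shift [7.000e-03 1.164e+00 7.019e+00] turn [ 0.008 -0.004  0.014] len 0.21345720567111537
```

View pics/w18.png

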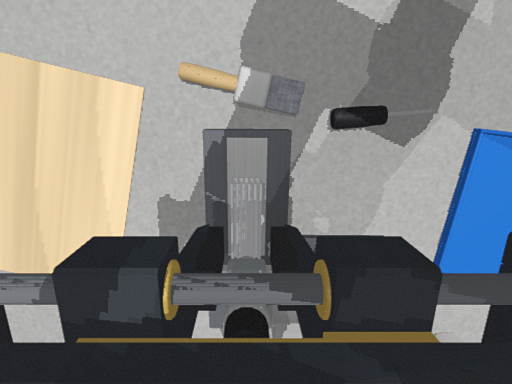

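{"op": "move_arm", "data": {
  "motion": [
    [0.6,0,0.2,1.2,0,0,0],
    [0.6,0,0.2,2.5,0,0,0],
    [0.6,0,0.2,3.8,0,0,0],
    [0.6,0,0.2,5.0,0,0,0],
    [0.6,0,0.2,5.9,0,0,0],
    [0.6,0,0.5,6.6,0,0,0],
    [0.6,0,0.9,6.9,0,0,0],
    [0.6,0,1.15,7.0,0,0,0],
    [0.6,0,1.15,7.0,0,0,0]
  ]
}}

```text
clock: 36.13
eef_pos: [0.5121, -0.0048, 0.0961]
orientation: [3.141, -0.0, 1.716]
ft_force: [0.4, 0.1, 0.5]
grip_width: 0.0705
```

{"op": "move_arm", "data": {
  "motion": [
    [0.2,0,0,0,0,0,0],
    [-0.1,0,0,0,0,0,0],
    [-0.3,0,0,0,0,0,0],
    [-0.6,0,0,0,0,0,0],
    [-1,0,0,0,0,0,0],
    [-1,0,0,0,0,0,0],
    [-1,0,0,0,0,0,0],
    [-1,0,0,0,0,0,0]
  ],
  "squeeze": 45
}}

```text
clock: 36.8
eef_pos: [0.5103, -0.005, 0.0977]
orientation: [3.14, 0.0, 1.716]
ft_force: [-1.9, -0.8, 5.5]
grip_width: 0.0354
```

Run:
```python
from h import *
o=observe();print(w2g(o['eef_pos']),o['grip_width'])
plan(*g2w(-.14,.0),.165,98.2)
```

```text
[-6.66901247e-02 -1.20046450e-05] 0.035409090964688465
t 36.8 shift [ 0.005 -2.441 -2.245] turn [0.011 0.002 0.02 ] len 0.09950070877972675
```

{"op": "move_arm", "data": {
  "motion": [
    [-1,0,0,-0.15,0,0,0],
    [-1,0,-0.4,-0.2,0,0,0],
    [-1,0,-0.9,-0.2,0,0,0],
    [-1,0,-1.4,-0.2,0,0,0],
    [-1,0,-1.9,-0.2,0,0,0],
    [-1,0,-2.44,-0.6,0,0,0],
    [-1,0,-2.44,-1.4,0,0,0],
    [-1,0,-2.44,-2.2,0,0,0],
    [-1,0,-2.44,-2.2,0,0,0]
  ]
}}

```text
clock: 37.55
eef_pos: [0.4389, -0.0159, 0.1665]
orientation: [3.135, 0.003, 1.716]
ft_force: [1.0, -0.5, -2.0]
grip_width: 0.0355
```

Run:
```python
from h import *
print(observe()['grip_width'])
plan(.4576,.3757,.165,92.3)
```

```text
0.03550043131681275
t 37.55 shift [12.826  2.507  0.033] turn [0.063 0.022 1.003] len 0.3920706961823426
```

{"op": "move_arm", "data": {
  "motion": [
    [-1,0.8,0,0,0,0,0.1],
    [-1,1.9,0.2,0,0,0,0.2],
    [-1,3.1,0.5,0,0,0,0.3],
    [-1,4.3,0.8,0,0,0,0.4],
    [-1,5.5,1.1,0,0,0,0.5],
    [-1,6.7,1.4,0,0,0,0.6],
    [-1,7.9,1.7,0,0,0,0.7],
    [-1,9.1,2,0,0,0,0.8],
    [-1,10.3,2.2,0,0,0,0.9],
    [-1,11.4,2.4,0,0.03,0,1],
    [-1,12.3,2.5,0,0.06,0.02,1],
    [-1,12.8,2.5,0,0.06,0.02,1]
  ]
}}

```text
clock: 38.55
eef_pos: [0.4559, 0.3778, 0.1619]
orientation: [-3.135, -0.002, 1.613]
ft_force: [-0.8, -0.4, -2.7]
grip_width: 0.0353
```

Run:
```python
from h import *
print(observe()['grip_width'])
plan(.4576,.3757,.0845,92.3)
im,p=snap('wrist','w19.png')
```

```text
0.035276739564793894
t 38.55 shift [-0.079  0.072  2.581] turn [-0.064 -0.019  0.022] len 0.07749074697570749
```

View pics/w19.png

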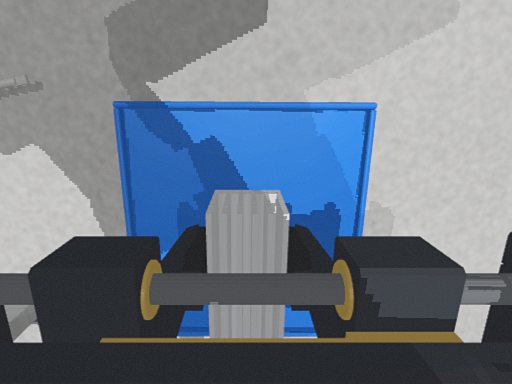

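The sink is above the empty tray, aligned and well inside its walls. Lowering.

{"op": "move_arm", "data": {
  "motion": [
    [-1,-0.05,0.07,0.6,-0.06,-0.02,0],
    [-1,-0.05,0.07,1.2,-0.06,-0.02,0],
    [-1,-0.05,0.07,1.8,-0.06,-0.02,0],
    [-1,-0.05,0.07,2.2,-0.06,-0.02,0],
    [-1,-0.05,0.07,2.4,-0.06,-0.02,0],
    [-1,-0.05,0.07,2.5,-0.06,-0.02,0],
    [-1,-0.05,0.07,2.5,-0.06,-0.02,0]
  ]
}}

```text
clock: 39.18
eef_pos: [0.4583, 0.3734, 0.0879]
orientation: [-3.141, 0.001, 1.611]
ft_force: [-0.4, -0.7, -1.6]
grip_width: 0.0358
```

{"op": "move_arm", "data": {
  "motion": [
    [-1,0,0,0.05,0,0,0],
    [-1,0,0,0.1,0,0,0],
    [-1,0,0,0.1,0,0,0]
  ]
}}

```text
clock: 39.43
eef_pos: [0.4583, 0.3739, 0.0856]
orientation: [3.14, -0.0, 1.611]
ft_force: [-0.2, -0.2, -2.1]
grip_width: 0.0353
```

{"op": "move_arm", "data": {
  "motion": [
    [-1,0,0,0.05,0,0,0],
    [-1,0,0,0.08,0,0,0],
    [-1,0,0,0.08,0,0,0]
  ]
}}

```text
clock: 39.68
eef_pos: [0.4582, 0.374, 0.0829]
orientation: [3.141, 0.0, 1.611]
ft_force: [0.3, 0.2, -1.7]
grip_width: 0.0354
```

{"op": "move_arm", "data": {
  "motion": [
    [-1,0,0,0.04,0,0,0],
    [-1,0,0,0.04,0,0,0]
  ]
}}

```text
clock: 39.85
eef_pos: [0.4583, 0.374, 0.0827]
orientation: [3.14, 0.0, 1.611]
ft_force: [-3.7, -1.7, 8.2]
grip_width: 0.0355
```

Contact. Releasing and rising.

{"op": "move_arm", "data": {
  "motion": [
    [-0.4,0,0,-0.02,0,0,0],
    [0,0,0,-0.02,0,0,0],
    [0.3,0,0,-0.02,0,0,0],
    [0.6,0,0,-0.02,0,0,0],
    [0.6,0,0,-0.4,0,0,0],
    [0.6,0,0,-1.4,0,0,0],
    [0.6,0,0,-2.7,0,0,0],
    [0.6,0,0,-4,0,0,0],
    [0.6,0,0,-5.3,0,0,0],
    [0.6,0,0,-6.6,0,0,0],
    [0.6,0,0,-7.6,0,0,0],
    [0.6,0,0,-8,0,0,0]
  ]
}}

```text
clock: 40.85
eef_pos: [0.4581, 0.3741, 0.3277]
orientation: [3.134, -0.003, 1.611]
ft_force: [0.6, 0.7, 0.6]
grip_width: 0.0706
```

Run:
```python
from h import *
snap('wrist','w20.png');snap('scene','s20.png');snap('top','t20.png')
```

```text
(no output)
```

View pics/w20.png

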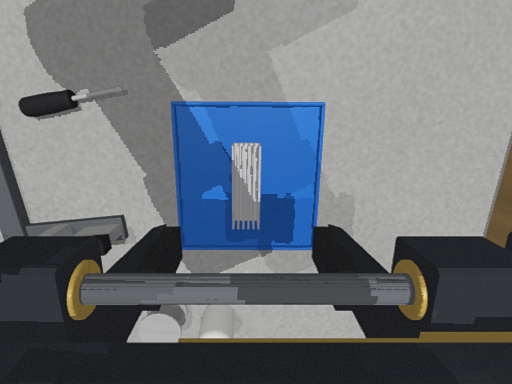

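View pics/s20.png

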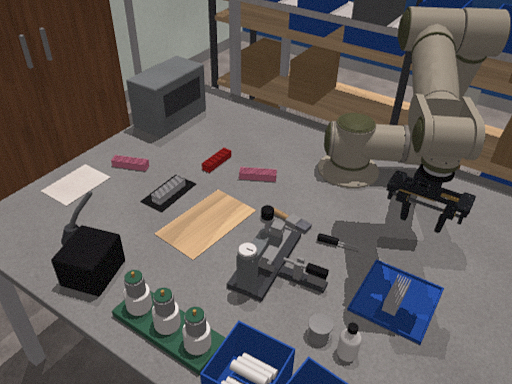

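View pics/t20.png

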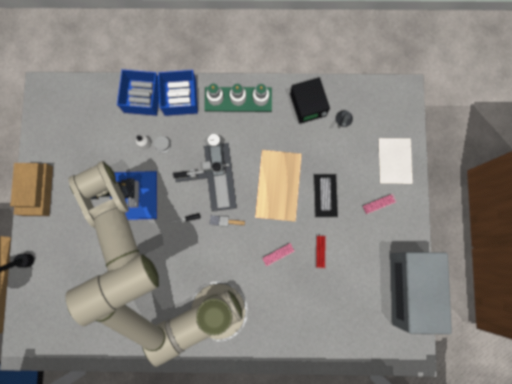

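Final views show the mid sink on the mat (scene (168,190)), the short sink flat in the tray (wrist (246,186)), the pin in the notch, the board empty, and the bystanders where they were. No long sink is visible anywhere.

```bash
python3 -c "
from workcell import *
print(observe()['clock'],observe()['ft_force']);print(sign_off())"
```

```text
41.0 [-0.26366186  0.64106621 -0.47728818]
the job is handed in; nothing more can be done
None
```

The job is done and handed in at 41 s.

- **Lock pin:** I drew it out of the lug and laid it in the notch. It was lying there in the last pictures, with the handle on the ledge and the shaft between the cheeks.
- **Heat sinks:** Only two were there. `sink_long` was absent.
- **`sink_mid`:** It read about 30.4 mm, so it went on the black rework mat.
- **`sink_short`:** It read about 40.5 mm, so it went in the blue tray.
- **Foot:** Each time it rested on the fins for over a second, with the press at most about 17 N on the wrist, and it was then let spring back.

**Last checks:** The wrist, scene and top pictures show both sinks flat, fins up, separate and inside their areas. The incoming board is empty and the other things on the bench are where they were. The gripper was clear of everything.

The readings come from the tool height on the knob, so they are good to about 1–2 mm. Both are well away from the 36 mm limit. No check failed or disagreed, and I saw no grip slip or knocked sink.

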